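# Find the rub of a sample turntable, blank the bad bay, load and start

### The job

The rim of the hand-turned sample turntable is bent at one unseen place, which rubs on the support shoe below the pointer whenever it comes round there. With the table still bare, turn it round and feel where it drags, then bring its black knob back to the pointer. Block the bay nearest to the bent place by laying the grey blanking cover flat in it, stud up, stand every white bottle upright in the middle of a bay of its own among the others, and last of all press the start button fully down and let it spring back; leave the other things on the bench alone.

Things in the scene. Friction and masses are not known exactly. Their poses are not given: they have to be found in the camera images.
- sampler: white housing of the turntable, 300 mm square, 34 mm high, origin under its centre on the turntable's axis, z up; fixed, but moved and turned a little between starts. At its front left corner stands a round pillar, 48 mm in diameter, 60 mm high, 185 mm from the axis, that carries the steel pointer and the start button
- table_axis (a point): on the turntable's axis at the height of the deck's top face, 54 mm above the worktop, fixed to the housing. The deck is an aluminium disc of 290 mm diameter with a hub in the middle (44 mm wide, 14 mm high). On a circle of 100 mm radius it carries the knob and six bays, one seventh of a turn apart. Its bent place cannot be seen and is never within 0.75 rad of the knob
- table (a joint): turn of the deck, rad, 0 with the knob at the pointer, growing anticlockwise from above; it goes round either way (up to 2 turns) and stays where it is left. Slight drag, about 0.6 N at the knob; while the bent place is within about 0.16 rad either side of the pointer's direction it rises to about 10 to 14 N
- knob_grip (a point): on the axis of the black upright knob on the deck, 34 mm above the deck and 17 mm below the knob's top; the knob is 26 mm in diameter where gripped (from 22 to 44 mm above the deck) and spins freely on its own pin, so it can be held while the deck is turned
- home_mark (a point): where knob_grip is when the knob stands at the pointer: 100 mm from the axis towards the pointer, 34 mm above the deck; fixed to the housing. The direction from table_axis to home_mark is the pointer's direction; the shoe lies in it, under the rim, 128 mm from the axis
- bay_1 (a point): centre of bay 1 at the deck's top face, turning with the deck; bays 1 to 6 follow the knob anticlockwise seen from above, one seventh of a turn each. A bay is a flat rubber pad in a steel wire ring of 72 mm inner diameter, 6 mm high
- bay_2 (a point): centre of bay 2 at the deck's top face, turning with the deck; bays 1 to 6 follow the knob anticlockwise seen from above, one seventh of a turn each. A bay is a flat rubber pad in a steel wire ring of 72 mm inner diameter, 6 mm high
- bay_3 (a point): centre of bay 3 at the deck's top face, turning with the deck; bays 1 to 6 follow the knob anticlockwise seen from above, one seventh of a turn each. A bay is a flat rubber pad in a steel wire ring of 72 mm inner diameter, 6 mm high
- bay_4 (a point): centre of bay 4 at the deck's top face, turning with the deck; bays 1 to 6 follow the knob anticlockwise seen from above, one seventh of a turn each. A bay is a flat rubber pad in a steel wire ring of 72 mm inner diameter, 6 mm high
- bay_5 (a point): centre of bay 5 at the deck's top face, turning with the deck; bays 1 to 6 follow the knob anticlockwise seen from above, one seventh of a turn each. A bay is a flat rubber pad in a steel wire ring of 72 mm inner diameter, 6 mm high
- bay_6 (a point): centre of bay 6 at the deck's top face, turning with the deck; bays 1 to 6 follow the knob anticlockwise seen from above, one seventh of a turn each. A bay is a flat rubber pad in a steel wire ring of 72 mm inner diameter, 6 mm high
- start_button (a joint): travel of the start button, m: 0 up, 0.006 fully down (about 5 N); springs back
- start_button_top (a point): centre of the top face of the steel start button, 26 mm in diameter, on the pillar; pressed straight down
- bay_cover_mid (a point): half-way up the loose grey blanking cover for a bay, on its axis: a disc 62 mm in diameter and 10 mm thick with a round grip stud on top, 29 mm in diameter, up to 32 mm high in all; it lies on the worktop, stud up, 60 g
- bottle_1_mid (a point): centre, half-way up, of white sample bottle 1: body 54 mm in diameter and 84 mm high, white cap 46 mm in diameter, 103 mm high in all, 80 to 155 g, standing on the worktop; absent in some starts (no pose then)
- bottle_2_mid (a point): centre, half-way up, of white sample bottle 2: body 54 mm in diameter and 84 mm high, white cap 46 mm in diameter, 103 mm high in all, 80 to 155 g, standing on the worktop; absent in some starts (no pose then)
- bottle_3_mid (a point): centre, half-way up, of white sample bottle 3: body 54 mm in diameter and 84 mm high, white cap 46 mm in diameter, 103 mm high in all, 80 to 155 g, standing on the worktop; absent in some starts (no pose then)
- bottle_4_mid (a point): centre, half-way up, of white sample bottle 4: body 54 mm in diameter and 84 mm high, white cap 46 mm in diameter, 103 mm high in all, 80 to 155 g, standing on the worktop; absent in some starts (no pose then)
- filter_carton: small carton, 40 x 62 x 24 mm, behind the work; bystander; origin at its underside
- slide_carton: flat carton, 65 x 100 x 18 mm, beside the work; bystander; origin at its underside
Things that resemble listed ones, but are neither listed nor needed, are in the scene too. Leave any purple look-alike of the part that bears bottle_2_mid alone.

How it is judged:
By the outcome, as a careful person would: the job done as asked, in the order asked, and still so for the second after the job is handed in, with the robot touching nothing.
Of bottle_1, bottle_2, bottle_3, bottle_4 only 2 to 4 are there at a start; the rules pass over those that are not, and their reading is None.
At some moment in a run one of bay_cover may be knocked a few centimetres aside while the robot is not near it.
It also fails if it takes over 210 s, if anything falls off the work surface, if the arm or the gripper's body presses on something with over 40 N, if the wrist force passes 120 N, or if a joint passes its speed limit or range.

### The arm

A 7-joint arm with a two-finger parallel gripper is mounted at the origin on a cart in front of the work surface, level with it; the furniture and walls round the work are solid. World frame = base frame: x ahead of the robot, y to its left, z up, the work surface at z = 0. Lengths are in m, angles in rad, forces in N, time in s.
With the tool pointing down it reaches from about 0.4 to 0.875 m from the base axis. Payload 19.3 kg.
Tool frame: the origin (TCP) lies on the mounting face of the last link; the fingertips stand 173 mm ahead of it and the grasp point (between the pads) lies 155 mm ahead of it (bot.grip_point_offset is the distance from the TCP to the grasp point, in m); z points along the fingers, y is the line along which they close (so a half turn about z gives the same grasp; the last joint's range is limited). The gripper opens to 85 mm and grips with 20 to 120 N. Pads are 22 mm wide; open, the fingers measure 114 mm over their backs; the gripper's body (76 mm by 85 mm) begins 54 mm behind the grasp point. The pads swing forward as they close: fully open they stand 13 mm farther back than shut.
Start: joints at [1.098, 0.521, -0.036, 1.599, 0.021, 1.021, -0.113], TCP at [0.245, -0.575, 0.405] pointing down, gripper open.
Joint ranges: [-2.91, 2.91], [-0.3, 2.13], [-1.5, 1.42], [0.17, 2.43], [-1.26, 4.41], [0.16, 1.93], [-2.52, 2.52]. Speed limits (rad/s): [1.89, 1.89, 2.39, 2.39, 3.01, 3.01, 3.01].

### API

Orientations are given as [roll, pitch, yaw] about the fixed x, y, z axes, in that order (R = Rz(yaw) Ry(pitch) Rx(roll)).
In Python, from workcell import bot gives the robot as it stands.
- The arm moves only by the tool arm_command, never from a script. Its argument "deltas" is a list of rows, each a list of 3 entries, a list of its own where there are three numbers: the shift along the tool's x, y, z in cm, then the turn, a rotation vector about the tool's x, y, z in rad, then the finger opening in cm, from 0 to 8.54. In form: [[[tx, ty, tz], [rx, ry, rz], claw], ...]. A call has 1 to 20 rows; each row shifts and turns the commanded pose from where the row before left it, along the tool's axes as they then stand; what a row does not reach is not made up. A row lasts 1/10 s, in which the tool goes at most 50 mm and 8.59 degrees, less where a joint would pass 70% of its speed; a pose out of reach is approached as far as the arm can. A call with a gripper value outside its range is refused whole. The fingers move at their own pace and stop on an object; "newtons" is the grip in N (left out, the last holds). Time passes only in rows, so rows that do not move let the fingers close. It gives the time, the measured TCP pose, the force, the opening and the grip force at its end, in the units of the state.
- bot.observe(): the state, without advancing time (a new reading comes with each control period).
- bot.grab_frame(name): name is "side" or "top" or "wrist"; returns a dict with "frame" (384x512x3 uint8, red, green, blue), "K" (3x3 intrinsics, pixels), "rvec" (rotation vector, rad) and "tvec" (3), from world to camera coordinates, as OpenCV has them; the wrist camera has in their place "T_tool_cam" (4x4, takes a point from camera to tool coordinates, whose origin is the TCP and whose axes are the flange's). Camera axes: x right, y down, z forward; pixel columns grow to the right and rows downward; lengths in m; the calibration is good to about 2 mm. A picture is of the moment at which its call begins: read the wrist's pose just before it. There is no depth.
- bot.job_done(): hands the job in; it is judged then, once.
Trained networks look in a picture, given as the dict that the camera call returned (one of the last four; its "shot" number tells which), for a name from the list of things; names that differ only in an ending like _2 or _b are one class to them, and where a whole thing is asked for, a point or a joint stands for the part that bears it (a point fixed in the world has none). Each returns a list of dicts, best first, with "p" (0 to 1); they miss things now and then, are a little off and sometimes report something else, mostly with a low value. They report only what shows in the picture. A call takes as long as a camera call. They do not tell look-alikes from the thing itself.
- bot.find_in(name, picture): "rect" ([left, top, width, height] in pixels, round what is visible of it).
- bot.mark_of(name, picture): "at" ([column, row] in pixels: a listed point, or the origin of a listed thing).
The state is a dict: "clock": time; "qpos": joint angles; "qd": joint speeds; "joint_efforts": joint torques, N m; "position": TCP position; "tool_rot": TCP orientation; "force": force on the tool from outside, world axes, zero at the start; "moment": the same for the moment, N m; "grip_width": finger opening in m; "finger_force": force on a finger pad.
Only numpy, scipy, OpenCV 4.12 (cv2) and the standard library are available. Lean on these libraries where they do the work, as an engineer would, in place of code of your own. Each camera call takes 0.05 s, during which the arm holds its last target. There are 200 camera calls.

## Working session

There is one attempt and no reset: what is moved stays moved. The work goes in short steps, Python scripts to look and compute and a tool call to move; the robot and the scene stay as the last step left them, time stands still between calls to the robot, and variables do not carry over. Pictures are saved under pics/ and viewed, at most 14 in all, crops included, and the job is handed in when it is done.

Besides the shell and the picture viewer there is one more tool, called after ">>>" by a JSON object that holds its "api" and its "payload". arm_command: Moves the arm, as the interface text tells. Its arguments: {"type":"object","properties":{"deltas":{"type":"array","items":{"type":"array"}},"newtons":{"type":"number"}},"required":["deltas"]}

```bash
mkdir -p pics; cat > h.py <<'E'
import numpy as np, cv2
from workcell import bot
from scipy.spatial.transform import Rotation as R
def snap(n,save=None):
    s=bot.observe(); f=bot.grab_frame(n)
    if n=="wrist":
        T=np.eye(4);T[:3,:3]=R.from_euler('xyz',s['tool_rot']).as_matrix() if len(np.shape(s['tool_rot']))==1 and len(s['tool_rot'])==3 else np.array(s['tool_rot']);T[:3,3]=s['position']
        f['Twc']=T@np.array(f['T_tool_cam'])
    else:
        M=cv2.Rodrigues(np.array(f['rvec'],float))[0];T=np.eye(4);T[:3,:3]=M.T;T[:3,3]=-M.T@np.array(f['tvec'],float).ravel();f['Twc']=T
    if save: cv2.imwrite('pics/'+save,f['frame'][:,:,::-1])
    return f
def ray(f,px,z):
    d=np.linalg.inv(f['K'])@np.array([px[0],px[1],1.]);d=f['Twc'][:3,:3]@d;o=f['Twc'][:3,3]
    return (o+d*(z-o[2])/d[2])
def proj(f,P):
    c=np.linalg.inv(f['Twc'])@np.append(P,1);u=f['K']@c[:3];return u[:2]/u[2]
def pic(f): return {k:v for k,v in f.items() if k!='Twc'}
E
python3 - <<'E'
from h import *
s=bot.observe();print(s)
for n in ("top","side"):
    f=snap(n,n+'0.png');print(n,f['Twc'][:3].round(3).tolist(),f['K'][0][0])
    for nm,z in [("table_axis",.054),("knob_grip",.088),("home_mark",.088),("bay_1",.054),("start_button_top",.07),("bay_cover_mid",.016),("bottle_1_mid",.0515),("filter_carton",0),("slide_carton",0)]:
        for m in bot.mark_of(nm,f)[:7]: print(nm,round(m['p'],2),np.round(m['at'],1),ray(f,m['at'],z).round(3))
E
```

```text
{'clock': 0.0, 'qpos': array([ 1.09780907,  0.52204372, -0.03630231,  1.6000159 ,  0.02120635,
        1.02107628, -0.1128308 ]), 'qd': array([ 0.00124204, -0.00070882, -0.00119288,  0.00072588, -0.00058868,
       -0.00125293,  0.00149704]), 'joint_efforts': array([-2.43359784e-03, -9.27120709e+01,  1.97912358e+00, -3.69928873e+01,
        1.77513255e-02,  8.19961773e-03, -2.64477524e-05]), 'position': array([ 0.24490221, -0.57486862,  0.40410455]), 'tool_rot': array([-3.14043880e+00,  1.00118535e-04,  4.02728247e-01]), 'force': array([-0.10635261,  0.05241619, -0.38832786]), 'moment': array([-0.00173109,  0.03066919,  0.02189035]), 'finger_force': 0.0, 'grip_width': 0.0856748016199185}
top [[-0.003, -0.993, 0.121, 0.43], [-1.0, 0.005, 0.016, 0.288], [-0.016, -0.12, -0.993, 1.301]] 388.3064391758555
table_axis 0.86 [334.4 197.7] [0.582 0.038 0.054]
knob_grip 0.67 [315.5 217.3] [0.516 0.105 0.088]
knob_grip 0.63 [317.  223.2] [0.498 0.101 0.088]
home_mark 0.62 [318.3 221.6] [0.503 0.096 0.088]
bay_1 0.9 [306.3 193. ] [0.597 0.128 0.054]
bay_1 0.88 [365.1 191.3] [ 0.602 -0.062  0.054]
[... 725 characters left out ...]
8]
home_mark 0.67 [297.4 170.8] [0.5   0.093 0.088]
bay_1 0.75 [256.7 166.6] [0.659 0.016 0.054]
bay_1 0.68 [246.5 172.8] [0.674 0.076 0.054]
bay_1 0.67 [299.9 161.2] [ 0.528 -0.073  0.054]
bay_1 0.62 [278.3 162.1] [ 0.599 -0.044  0.054]
bay_1 0.6 [308.1 176.9] [0.473 0.054 0.054]
bay_1 0.56 [260.1 182.7] [0.606 0.138 0.054]
start_button_top 0.38 [313.1 184.8] [0.441 0.142 0.07 ]
bay_cover_mid 0.69 [230.  219.1] [0.638 0.312 0.016]
bay_cover_mid 0.69 [283.8 233.8] [0.476 0.341 0.016]
bottle_1_mid 0.6 [271.4 209.8] [0.524 0.289 0.051]
filter_carton 0.91 [200.5 228.7] [0.707 0.358 0.   ]
filter_carton 0.18 [273.6 176. ] [ 0.616 -0.041  0.   ]
slide_carton 0.79 [249.2 286.4] [0.499 0.54  0.   ]
```

```bash
python3 - <<'E'
import cv2
a=cv2.imread('pics/top0.png')[90:300,130:410];b=cv2.imread('pics/side0.png')[110:320,140:420]
import numpy as np
cv2.imwrite('pics/ab.png',cv2.resize(np.hstack([a,b]),(800,300),interpolation=2))
cv2.imwrite('pics/a2.png',cv2.resize(a,(800,600),interpolation=2));cv2.imwrite('pics/b2.png',cv2.resize(b,(800,600),interpolation=2))
E
```

```text
(no output)
```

View pics/a2.png

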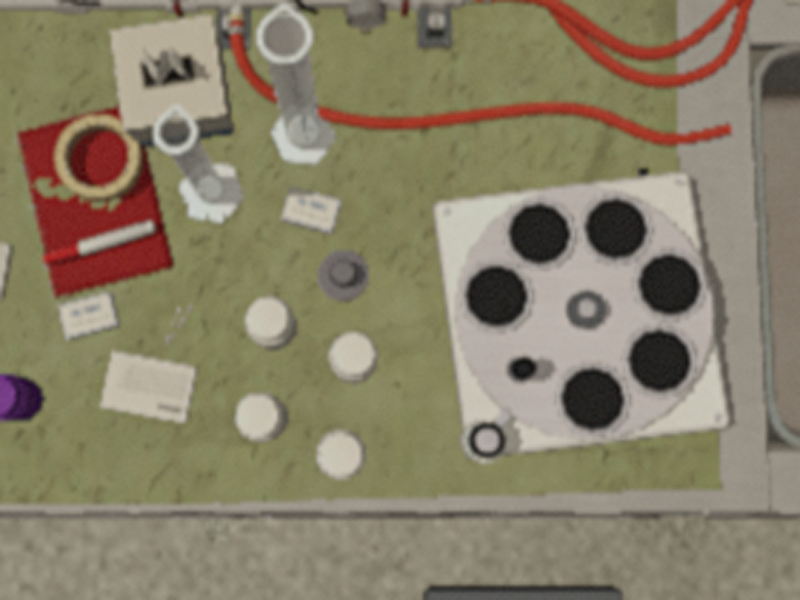

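View pics/b2.png

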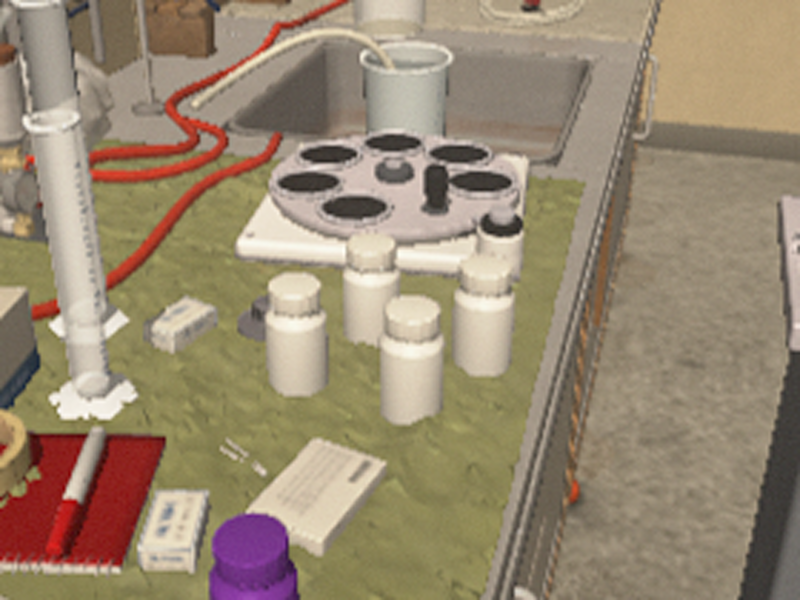

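Top crop: white caps at about (268,322), (352,355), (260,415), (340,454); the grey cover at (343,275); the knob at (523,368). The purple bottle at (20,397) is the decoy, so I leave it alone. Two glass cylinders stand at about (300,130) and (210,190).

```bash
python3 - <<'E'
from h import *
print(bot.grip_point_offset)
f=snap("top")
for nm,p,z in [("b",(268,321),.103),("b",(352,355),.103),("b",(260,415),.103),("b",(340,453),.103),("cover",(344,273),.032),("knobtop",(521,369),.105),("btn",(487,440),.07)]+[("bay",q,.055) for q in [(540,233),(616,228),(669,284),(659,360),(592,398),(496,295)]]+[("hub",(588,309),.068)]:
    print(nm,ray(f,(130+p[0]/2.857,90+p[1]/2.857),z).round(3))
for n in ("bottle_1_mid","bay_cover_mid","start_button_top"):
  print(n,[(round(m['p'],2),np.round(m['rect']).tolist()) for m in bot.find_in(n,f)])
B=[ray(f,(130+x/2.857,90+y/2.857),.055)[:2] for x,y in [(496,295),(540,233),(616,228),(669,284),(659,360),(592,398)]]
from scipy.optimize import least_squares
def res(v): 
    return np.concatenate([v[:2]+.1*np.array([np.cos(v[2]-k*2*np.pi/7),np.sin(v[2]-k*2*np.pi/7)])-B[k-1] for k in range(1,7)])
r=least_squares(res,[.58,.04,2.4]);print(r.x,res(r.x).round(4))
E
```

```text
0.1547
b [0.563 0.39  0.103]
b [0.525 0.299 0.103]
b [0.461 0.398 0.103]
b [0.42  0.312 0.103]
cover [0.626 0.309 0.032]
knobtop [0.509 0.117 0.105]
btn [0.434 0.151 0.07 ]
bay [0.667 0.085 0.055]
bay [ 0.673 -0.001  0.055]
bay [ 0.608 -0.059  0.055]
bay [ 0.522 -0.044  0.055]
bay [0.48  0.032 0.055]
bay [0.596 0.136 0.055]
hub [0.578 0.036 0.068]
bottle_1_mid [(0.75, [243.0, 207.0, 20.0, 15.0]), (0.56, [295.0, 240.0, 7.0, 9.0]), (0.17, [280.0, 146.0, 107.0, 106.0])]
bay_cover_mid [(0.58, [241.0, 178.0, 16.0, 16.0])]
start_button_top [(0.69, [279.0, 149.0, 106.0, 103.0]), (0.61, [242.0, 180.0, 15.0, 17.0]), (0.47, [298.0, 242.0, 5.0, 5.0])]
[0.57989224 0.0372758  2.30043264] [ 0.0002 -0.0006  0.0001  0.0006 -0.0002  0.0002 -0.0003 -0.0001  0.
 -0.      0.0002 -0.0001]
```

>>> {"api": "arm_command", "payload": {"deltas": [[[0,0,0],[0,0,-0.146],8.5],[[0,0,0],[0,0,-0.146],8.5],[[0,0,0],[0,0,-0.146],8.5],[[0,0,0],[0,0,-0.146],8.5],[[0,0,0],[0,0,-0.146],8.5],[[0,0,0],[0,0,-0.146],8.5],[[0,0,0],[0,0,-0.146],8.5],[[0,0,0],[0,0,-0.146],8.5]]}}

```text
clock: 2.0
position: [0.2449, -0.575, 0.4047]
tool_rot: [-3.142, -0.0, 1.577]
force: [-0.1, -0.2, 0.6]
grip_width: 0.0852
finger_force: 0.0
```

>>> {"api": "arm_command", "payload": {"deltas": [[[3.4,1.3,0],[0,0,0],8.5],[[3.4,1.3,0],[0,0,0],8.5],[[3.4,1.3,0],[0,0,0],8.5],[[3.4,1.3,0],[0,0,0],8.5],[[3.4,1.3,0],[0,0,0],8.5],[[3.4,1.3,0],[0,0,0],8.5],[[3.4,1.3,0],[0,0,0],8.5],[[3.4,1.3,0],[0,0,0],8.5],[[3.4,1.3,0],[0,0,0],8.5],[[3.4,1.3,0],[0,0,0],8.5],[[3.4,1.3,0],[0,0,0],8.5],[[3.4,1.3,0],[0,0,0],8.5],[[3.4,1.3,0],[0,0,0],8.5],[[3.4,1.3,0],[0,0,0],8.5],[[3.4,1.3,0],[0,0,0],8.5],[[3.4,1.3,0],[0,0,0],8.5],[[3.4,1.3,0],[0,0,0],8.5],[[0,0,0],[0,0,0],8.5],[[0,0,0],[0,0,0],8.5]]}}

```text
clock: 3.9
position: [0.466, 0.0035, 0.4046]
tool_rot: [-3.141, -0.0, 1.572]
force: [-0.1, -0.6, -0.5]
grip_width: 0.085
finger_force: 0.0
```

```bash
python3 - <<'E'
from h import *
s=bot.observe();print(s['clock'],s['position'],s['tool_rot'],s['qpos'].round(2))
f=snap("wrist","w1.png");print(np.array(f['T_tool_cam']).round(3),f['K'][0][0])
for nm,z in [("table_axis",.054),("knob_grip",.088),("home_mark",.088),("start_button_top",.07)]:
    for m in bot.mark_of(nm,f)[:7]: print(nm,round(m['p'],2),np.round(m['at'],1),ray(f,m['at'],z).round(4))
E
```

```text
3.9 [0.46603825 0.00350013 0.40463029] [-3.14143587e+00 -4.47483172e-05  1.57228203e+00] [ 0.35  0.32 -0.6   1.98  0.22  0.91 -0.36]
[[-0.    -0.948 -0.318  0.08 ]
 [ 1.     0.    -0.001  0.   ]
 [ 0.001 -0.318  0.948  0.031]
 [ 0.     0.     0.     1.   ]] 265.67258434721975
table_axis 0.63 [262.4 152.7] [0.4793 0.0303 0.054 ]
table_axis 0.6 [297.8 209.7] [ 0.5261 -0.0434  0.054 ]
table_axis 0.57 [344.7 142.9] [0.5769 0.0421 0.054 ]
knob_grip 0.75 [299.6  71.6] [0.5131 0.1156 0.088 ]
knob_grip 0.64 [359.1 218.3] [ 0.5918 -0.0404  0.088 ]
knob_grip 0.38 [219.   30.4] [0.4354 0.1508 0.088 ]
home_mark 0.9 [288.1  87.1] [0.5025 0.1015 0.088 ]
start_button_top 0.82 [219.5  27.7] [0.4341 0.1574 0.07  ]
```

View pics/w1.png

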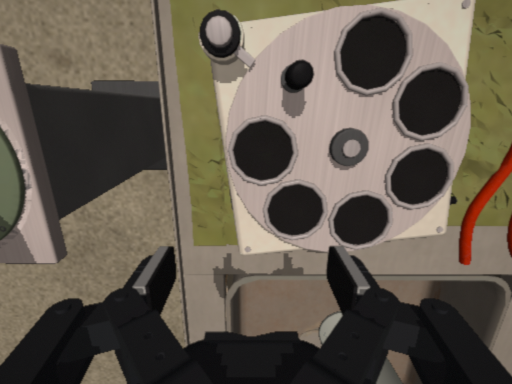

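>>> {"api": "arm_command", "payload": {"deltas": [[[2.2,0.95,0],[0,0,0],5],[[2.2,0.95,0],[0,0,0],5],[[2.2,0.95,0],[0,0,0],5],[[2.2,0.95,0],[0,0,0],5],[[2.1,0.93,0],[0,0,0],5],[[0,0,0],[0,0,0],5],[[0,0,2.7],[0,0,0],5],[[0,0,2.7],[0,0,0],5],[[0,0,2.7],[0,0,0],5],[[0,0,2.7],[0,0,0],5],[[0,0,2.7],[0,0,0],5],[[0,0,2.7],[0,0,0],5],[[0,0,0],[0,0,0],5],[[0,0,0],[0,0,0],5]]}}

```text
clock: 5.55
position: [0.5134, 0.1115, 0.2432]
tool_rot: [-3.141, 0.0, 1.57]
force: [0.2, -0.4, 0.2]
grip_width: 0.0499
finger_force: 0.0
```

```bash
python3 - <<'E'
from h import *
s=bot.observe();print(s['clock'],s['position'],s['tool_rot'])
f=snap("wrist","w2.png")
for nm,z in [("knob_grip",.088),("home_mark",.088),("start_button_top",.07)]:
    for m in bot.mark_of(nm,f)[:3]: print(nm,round(m['p'],2),np.round(m['at'],1),ray(f,m['at'],z).round(4))
E
```

```text
5.55 [0.51335987 0.11154063 0.24324551] [-3.14112997e+00  1.79644045e-04  1.57020033e+00]
knob_grip 0.85 [253.6 262.5] [0.5146 0.112  0.088 ]
home_mark 0.94 [231.9 281.5] [0.5026 0.0999 0.088 ]
start_button_top 0.97 [ 97.5 187.2] [0.4275 0.1488 0.07  ]
```

View pics/w2.png

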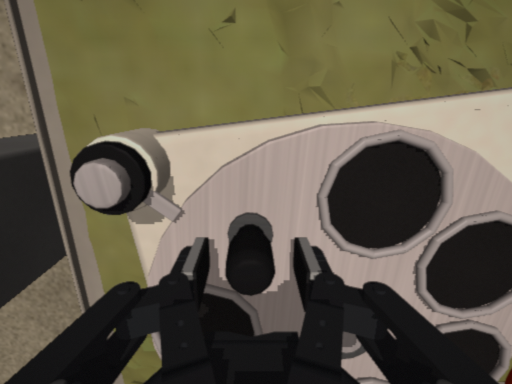

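```bash
python3 - <<'E'
from h import *
K=bot.grab_frame("wrist");T=np.array(K['T_tool_cam']);K=K['K']
def C(p,rot):
    M=np.eye(4);M[:3,:3]=R.from_euler('xyz',rot).as_matrix();M[:3,3]=p;return M@T
c1=C([.46604,.0035,.40463],[-3.14143587,-4.47e-5,1.57228]);c2=C([.51336,.11154,.243245],[-3.14113,1.8e-4,1.5702])
def tri(a,b):
    P1=K@np.linalg.inv(c1)[:3];P2=K@np.linalg.inv(c2)[:3]
    X=cv2.triangulatePoints(P1,P2,np.array(a,float),np.array(b,float)).ravel();return X[:3]/X[3]
A=np.array([.58,.0373])
for n,a,b in [("btn",(217,27),(100,184)),("btn2",(219.5,27.7),(97.5,187.2)),("tip",(253,65),(178,214)),("knob",(299.6,71.6),(253.6,262.5)),("home",(288.1,87.1),(231.9,281.5))]:
    X=tri(a,b);d=X[:2]-A;print(n,X.round(4),np.hypot(*d).round(4),np.arctan2(d[1],d[0]).round(3))
E
```

```text
btn [0.4341 0.1547 0.0801] 0.1873 2.464
btn2 [0.436  0.1536 0.0846] 0.1851 2.462
tip [0.467  0.126  0.0549] 0.1436 2.476
knob [0.5135 0.1149 0.0921] 0.1022 2.279
home [0.5025 0.1013 0.0898] 0.1005 2.451
```

>>> {"api": "arm_command", "payload": {"deltas": [[[0,0,0],[0,0,0],2],[[0,0,0],[0,0,0],2],[[0,0,0],[0,0,0],2],[[0,0,0],[0,0,0],2],[[0,0,0],[0,0,0],2],[[0,0,0],[0,0,0],2]], "newtons": 40}}

```text
clock: 6.4
position: [0.5134, 0.1124, 0.2433]
tool_rot: [3.141, -0.001, 1.571]
force: [-1.2, 1.2, 7.7]
grip_width: 0.0248
finger_force: 39.0
```

```bash
python3 - <<'E'
import numpy as np
n=41;s=np.linspace(0,6.117,2*n+1);p=2.296-s
A=np.array([.58,.0373]);P=(A+.1*np.c_[np.cos(p),np.sin(p)])*100
D=np.round(np.diff(P,axis=0),2)
print(P[0],P[-1],(P[0]+D.sum(0)-P[-1]))
for i in range(n): print(i,D[2*i][::-1].tolist(),D[2*i+1][::-1].tolist())
E
```

```text
[51.36712122 11.21364344] [50.22054761 10.01332082] [ 0.0165736  -0.00967739]
0 [0.47, 0.58] [0.43, 0.61]
1 [0.38, 0.64] [0.33, 0.67]
2 [0.28, 0.69] [0.23, 0.71]
3 [0.18, 0.72] [0.12, 0.74]
4 [0.07, 0.74] [0.01, 0.75]
5 [-0.04, 0.74] [-0.1, 0.74]
6 [-0.15, 0.73] [-0.21, 0.72]
7 [-0.26, 0.7] [-0.31, 0.68]
8 [-0.36, 0.65] [-0.41, 0.62]
9 [-0.45, 0.59] [-0.5, 0.56]
10 [-0.54, 0.52] [-0.57, 0.48]
11 [-0.61, 0.43] [-0.64, 0.39]
12 [-0.67, 0.34] [-0.69, 0.29]
13 [-0.71, 0.23] [-0.72, 0.18]
14 [-0.74, 0.13] [-0.74, 0.07]
15 [-0.75, 0.02] [-0.74, -0.04]
16 [-0.74, -0.1] [-0.73, -0.15]
17 [-0.72, -0.2] [-0.7, -0.26]
18 [-0.68, -0.31] [-0.65, -0.36]
19 [-0.63, -0.41] [-0.59, -0.45]
20 [-0.56, -0.49] [-0.52, -0.53]
21 [-0.48, -0.57] [-0.43, -0.61]
22 [-0.39, -0.64] [-0.34, -0.66]
23 [-0.29, -0.69] [-0.24, -0.71]
24 [-0.18, -0.72] [-0.13, -0.73]
25 [-0.07, -0.74] [-0.02, -0.75]
26 [0.04, -0.74] [0.09, -0.74]
27 [0.15, -0.73] [0.2, -0.72]
28 [0.25, -0.7] [0.31, -0.68]
29 [0.36, -0.66] [0.4, -0.63]
30 [0.45, -0.6] [0.49, -0.56]
31 [0.53, -0.52] [0.57, -0.48]
32 [0.6, -0.44] [0.64, -0.39]
33 [0.66, -0.34] [0.69, -0.29]
34 [0.71, -0.24] [0.72, -0.19]
35 [0.73, -0.13] [0.74, -0.08]
36 [0.75, -0.02] [0.75, 0.03]
37 [0.74, 0.09] [0.73, 0.14]
38 [0.72, 0.2] [0.7, 0.25]
39 [0.68, 0.3] [0.66, 0.35]
40 [0.63, 0.4] [0.6, 0.45]
```

>>> {"api": "arm_command", "payload": {"deltas": [[[0.47,0.58,0],[0,0,0],2],[[0.43,0.61,0],[0,0,0],2],[[0.38,0.64,0],[0,0,0],2],[[0.33,0.67,0],[0,0,0],2],[[0.28,0.69,0],[0,0,0],2],[[0.23,0.71,0],[0,0,0],2]]}}

```text
clock: 7.0
position: [0.5527, 0.1337, 0.2433]
tool_rot: [3.141, -0.001, 1.571]
force: [0.0, -0.4, 6.2]
grip_width: 0.0247
finger_force: 39.1
```

>>> {"api": "arm_command", "payload": {"deltas": [[[0.18,0.72,0],[0,0,0],2],[[0.12,0.74,0],[0,0,0],2]]}}

```text
clock: 7.2
position: [0.5674, 0.1366, 0.2433]
tool_rot: [3.141, -0.001, 1.571]
force: [-0.1, 0.7, 7.2]
grip_width: 0.0246
finger_force: 39.1
```

>>> {"api": "arm_command", "payload": {"deltas": [[[0.07,0.74,0],[0,0,0],2],[[0.01,0.75,0],[0,0,0],2]]}}

```text
clock: 7.4
position: [0.5823, 0.1374, 0.2433]
tool_rot: [3.141, -0.0, 1.571]
force: [-0.9, -1.3, 7.3]
grip_width: 0.0246
finger_force: 39.1
```

>>> {"api": "arm_command", "payload": {"deltas": [[[-0.04,0.74,0],[0,0,0],2],[[-0.1,0.74,0],[0,0,0],2]]}}

```text
clock: 7.6
position: [0.5971, 0.1359, 0.2433]
tool_rot: [3.141, -0.0, 1.571]
force: [0.2, -0.4, 7.2]
grip_width: 0.0248
finger_force: 39.1
```

>>> {"api": "arm_command", "payload": {"deltas": [[[-0.15,0.73,0],[0,0,0],2],[[-0.21,0.72,0],[0,0,0],2]]}}

```text
clock: 7.8
position: [0.6116, 0.1322, 0.2433]
tool_rot: [3.141, -0.0, 1.571]
force: [-2.0, -0.2, 7.3]
grip_width: 0.0242
finger_force: 39.1
```

>>> {"api": "arm_command", "payload": {"deltas": [[[-0.26,0.7,0],[0,0,0],2],[[-0.31,0.68,0],[0,0,0],2]]}}

```text
clock: 8.0
position: [0.6254, 0.1264, 0.2434]
tool_rot: [3.141, -0.0, 1.571]
force: [-1.1, -1.6, 6.9]
grip_width: 0.0245
finger_force: 39.1
```

>>> {"api": "arm_command", "payload": {"deltas": [[[-0.36,0.65,0],[0,0,0],2],[[-0.41,0.62,0],[0,0,0],2]]}}

```text
clock: 8.2
position: [0.638, 0.1186, 0.2433]
tool_rot: [3.141, -0.0, 1.571]
force: [-1.5, -1.1, 8.0]
grip_width: 0.0245
finger_force: 39.1
```

>>> {"api": "arm_command", "payload": {"deltas": [[[-0.45,0.59,0],[0,0,0],2],[[-0.5,0.56,0],[0,0,0],2]]}}

```text
clock: 8.4
position: [0.6495, 0.109, 0.2434]
tool_rot: [3.141, -0.0, 1.571]
force: [-2.1, -0.5, 8.2]
grip_width: 0.0248
finger_force: 39.1
```

>>> {"api": "arm_command", "payload": {"deltas": [[[-0.54,0.52,0],[0,0,0],2],[[-0.57,0.48,0],[0,0,0],2]]}}

```text
clock: 8.6
position: [0.6594, 0.0979, 0.2434]
tool_rot: [3.141, -0.0, 1.571]
force: [-2.3, -1.6, 8.8]
grip_width: 0.025
finger_force: 39.2
```

>>> {"api": "arm_command", "payload": {"deltas": [[[-0.61,0.43,0],[0,0,0],2],[[-0.64,0.39,0],[0,0,0],2]]}}

```text
clock: 8.8
position: [0.6675, 0.0854, 0.2434]
tool_rot: [3.141, -0.0, 1.571]
force: [-3.7, -1.0, 8.9]
grip_width: 0.0248
finger_force: 39.2
```

>>> {"api": "arm_command", "payload": {"deltas": [[[-0.67,0.34,0],[0,0,0],2],[[-0.69,0.29,0],[0,0,0],2]]}}

```text
clock: 9.0
position: [0.6737, 0.0717, 0.2433]
tool_rot: [3.141, 0.0, 1.571]
force: [-4.3, -1.7, 10.2]
grip_width: 0.0242
finger_force: 39.3
```

>>> {"api": "arm_command", "payload": {"deltas": [[[-0.71,0.23,0],[0,0,0],2],[[-0.72,0.18,0],[0,0,0],2]]}}

```text
clock: 9.2
position: [0.6778, 0.0575, 0.2433]
tool_rot: [3.142, -0.0, 1.571]
force: [-4.3, -0.3, 10.0]
grip_width: 0.0245
finger_force: 39.3
```

>>> {"api": "arm_command", "payload": {"deltas": [[[-0.74,0.13,0],[0,0,0],2],[[-0.74,0.07,0],[0,0,0],2]]}}

```text
clock: 9.4
position: [0.6797, 0.0427, 0.2433]
tool_rot: [-3.142, -0.0, 1.571]
force: [-5.2, 0.2, 9.1]
grip_width: 0.0246
finger_force: 39.3
```

>>> {"api": "arm_command", "payload": {"deltas": [[[-0.75,0.02,0],[0,0,0],2],[[-0.74,-0.04,0],[0,0,0],2]]}}

```text
clock: 9.6
position: [0.6794, 0.028, 0.2433]
tool_rot: [-3.141, -0.0, 1.571]
force: [-4.7, 1.1, 10.4]
grip_width: 0.0244
finger_force: 39.3
```

>>> {"api": "arm_command", "payload": {"deltas": [[[-0.74,-0.1,0],[0,0,0],2],[[-0.73,-0.15,0],[0,0,0],2]]}}

```text
clock: 9.8
position: [0.6769, 0.0134, 0.2433]
tool_rot: [3.142, -0.001, 1.571]
force: [-5.1, 2.1, 9.4]
grip_width: 0.0244
finger_force: 39.3
```

>>> {"api": "arm_command", "payload": {"deltas": [[[-0.72,-0.2,0],[0,0,0],2],[[-0.7,-0.26,0],[0,0,0],2]]}}

```text
clock: 10.0
position: [0.6723, -0.0007, 0.2433]
tool_rot: [3.141, -0.001, 1.571]
force: [-3.7, 2.5, 8.7]
grip_width: 0.0243
finger_force: 39.2
```

>>> {"api": "arm_command", "payload": {"deltas": [[[-0.68,-0.31,0],[0,0,0],2],[[-0.65,-0.36,0],[0,0,0],2]]}}

```text
clock: 10.2
position: [0.6656, -0.014, 0.2433]
tool_rot: [3.141, -0.001, 1.571]
force: [-3.0, 3.0, 8.6]
grip_width: 0.0243
finger_force: 39.2
```

>>> {"api": "arm_command", "payload": {"deltas": [[[-0.63,-0.41,0],[0,0,0],2],[[-0.59,-0.45,0],[0,0,0],2]]}}

```text
clock: 10.4
position: [0.657, -0.0262, 0.2433]
tool_rot: [3.141, -0.001, 1.571]
force: [-3.0, 3.6, 7.8]
grip_width: 0.0245
finger_force: 39.2
```

>>> {"api": "arm_command", "payload": {"deltas": [[[-0.56,-0.49,0],[0,0,0],2],[[-0.52,-0.53,0],[0,0,0],2]]}}

```text
clock: 10.6
position: [0.6468, -0.0369, 0.2433]
tool_rot: [3.141, -0.001, 1.571]
force: [-1.3, 3.2, 7.3]
grip_width: 0.0246
finger_force: 39.1
```

>>> {"api": "arm_command", "payload": {"deltas": [[[-0.48,-0.57,0],[0,0,0],2],[[-0.43,-0.61,0],[0,0,0],2]]}}

```text
clock: 10.8
position: [0.635, -0.046, 0.2433]
tool_rot: [3.141, -0.001, 1.571]
force: [-1.6, 2.8, 7.4]
grip_width: 0.025
finger_force: 39.1
```

>>> {"api": "arm_command", "payload": {"deltas": [[[-0.39,-0.64,0],[0,0,0],2],[[-0.34,-0.66,0],[0,0,0],2]]}}

```text
clock: 11.0
position: [0.6221, -0.0533, 0.2433]
tool_rot: [3.141, -0.001, 1.571]
force: [-0.8, 3.8, 6.5]
grip_width: 0.0246
finger_force: 39.1
```

>>> {"api": "arm_command", "payload": {"deltas": [[[-0.29,-0.69,0],[0,0,0],2],[[-0.24,-0.71,0],[0,0,0],2]]}}

```text
clock: 11.2
position: [0.6081, -0.0586, 0.2433]
tool_rot: [3.14, -0.001, 1.571]
force: [0.3, 3.1, 6.5]
grip_width: 0.0248
finger_force: 39.0
```

>>> {"api": "arm_command", "payload": {"deltas": [[[-0.18,-0.72,0],[0,0,0],2],[[-0.13,-0.73,0],[0,0,0],2]]}}

```text
clock: 11.4
position: [0.5937, -0.0617, 0.2433]
tool_rot: [3.14, -0.001, 1.571]
force: [-0.2, 2.4, 5.8]
grip_width: 0.0246
finger_force: 39.0
```

>>> {"api": "arm_command", "payload": {"deltas": [[[-0.07,-0.74,0],[0,0,0],2],[[-0.02,-0.75,0],[0,0,0],2]]}}

```text
clock: 11.6
position: [0.5788, -0.0627, 0.2433]
tool_rot: [3.14, -0.0, 1.571]
force: [1.0, 2.1, 5.6]
grip_width: 0.0242
finger_force: 39.0
```

>>> {"api": "arm_command", "payload": {"deltas": [[[0.04,-0.74,0],[0,0,0],2],[[0.09,-0.74,0],[0,0,0],2]]}}

```text
clock: 11.8
position: [0.5645, -0.0616, 0.2434]
tool_rot: [3.139, -0.0, 1.571]
force: [7.7, 0.7, 1.6]
grip_width: 0.0245
finger_force: 39.2
```

>>> {"api": "arm_command", "payload": {"deltas": [[[0.15,-0.73,0],[0,0,0],2],[[0.2,-0.72,0],[0,0,0],2]]}}

```text
clock: 12.0
position: [0.55, -0.0583, 0.2434]
tool_rot: [3.138, -0.0, 1.571]
force: [7.0, -0.3, 1.3]
grip_width: 0.0246
finger_force: 39.3
```

>>> {"api": "arm_command", "payload": {"deltas": [[[0.25,-0.7,0],[0,0,0],2],[[0.31,-0.68,0],[0,0,0],2]]}}

```text
clock: 12.2
position: [0.5357, -0.0525, 0.2433]
tool_rot: [3.14, 0.0, 1.571]
force: [1.2, 0.6, 8.9]
grip_width: 0.0244
finger_force: 39.9
```

>>> {"api": "arm_command", "payload": {"deltas": [[[0.36,-0.66,0],[0,0,0],2],[[0.4,-0.63,0],[0,0,0],2]]}}

```text
clock: 12.4
position: [0.5227, -0.0448, 0.2433]
tool_rot: [3.14, 0.0, 1.571]
force: [0.7, 0.2, 8.7]
grip_width: 0.0246
finger_force: 39.9
```

>>> {"api": "arm_command", "payload": {"deltas": [[[0.45,-0.6,0],[0,0,0],2],[[0.49,-0.56,0],[0,0,0],2]]}}

```text
clock: 12.6
position: [0.5111, -0.0355, 0.2433]
tool_rot: [3.14, 0.0, 1.571]
force: [2.3, -0.7, 9.3]
grip_width: 0.0245
finger_force: 40.0
```

>>> {"api": "arm_command", "payload": {"deltas": [[[0.53,-0.52,0],[0,0,0],2],[[0.57,-0.48,0],[0,0,0],2]]}}

```text
clock: 12.8
position: [0.501, -0.0245, 0.2433]
tool_rot: [3.141, 0.0, 1.571]
force: [-0.2, -0.6, 9.3]
grip_width: 0.0245
finger_force: 40.0
```

>>> {"api": "arm_command", "payload": {"deltas": [[[0.6,-0.44,0],[0,0,0],2],[[0.64,-0.39,0],[0,0,0],2]]}}

```text
clock: 13.0
position: [0.4927, -0.0121, 0.2432]
tool_rot: [3.141, 0.0, 1.571]
force: [-0.5, -0.6, 10.9]
grip_width: 0.0245
finger_force: 40.1
```

>>> {"api": "arm_command", "payload": {"deltas": [[[0.66,-0.34,0],[0,0,0],2],[[0.69,-0.29,0],[0,0,0],2]]}}

```text
clock: 13.2
position: [0.4864, 0.0014, 0.2432]
tool_rot: [3.141, 0.001, 1.571]
force: [-1.0, -1.1, 12.6]
grip_width: 0.0246
finger_force: 40.2
```

>>> {"api": "arm_command", "payload": {"deltas": [[[0.71,-0.24,0],[0,0,0],2],[[0.72,-0.19,0],[0,0,0],2]]}}

```text
clock: 13.4
position: [0.482, 0.0158, 0.2432]
tool_rot: [3.141, 0.0, 1.571]
force: [-2.0, -0.8, 12.7]
grip_width: 0.0247
finger_force: 40.3
```

>>> {"api": "arm_command", "payload": {"deltas": [[[0.73,-0.13,0],[0,0,0],2],[[0.74,-0.08,0],[0,0,0],2]]}}

```text
clock: 13.6
position: [0.4799, 0.0306, 0.2432]
tool_rot: [3.141, 0.001, 1.571]
force: [-2.0, -0.1, 13.3]
grip_width: 0.0244
finger_force: 40.3
```

>>> {"api": "arm_command", "payload": {"deltas": [[[0.75,-0.02,0],[0,0,0],2],[[0.75,0.03,0],[0,0,0],2]]}}

```text
clock: 13.8
position: [0.48, 0.0457, 0.2432]
tool_rot: [3.141, 0.0, 1.571]
force: [-2.5, -1.1, 13.0]
grip_width: 0.0242
finger_force: 40.3
```

>>> {"api": "arm_command", "payload": {"deltas": [[[0.74,0.09,0],[0,0,0],2],[[0.73,0.14,0],[0,0,0],2]]}}

```text
clock: 14.0
position: [0.4824, 0.0605, 0.2432]
tool_rot: [3.141, 0.0, 1.571]
force: [-1.8, -0.3, 13.2]
grip_width: 0.0247
finger_force: 40.3
```

>>> {"api": "arm_command", "payload": {"deltas": [[[0.72,0.2,0],[0,0,0],2],[[0.7,0.25,0],[0,0,0],2]]}}

```text
clock: 14.2
position: [0.4869, 0.0747, 0.2432]
tool_rot: [3.141, 0.0, 1.571]
force: [-2.3, -0.3, 14.0]
grip_width: 0.0246
finger_force: 40.3
```

>>> {"api": "arm_command", "payload": {"deltas": [[[0.68,0.3,0],[0,0,0],2],[[0.66,0.35,0],[0,0,0],2]]}}

```text
clock: 14.4
position: [0.4935, 0.0882, 0.2432]
tool_rot: [3.141, -0.0, 1.571]
force: [-2.2, 0.1, 12.4]
grip_width: 0.0244
finger_force: 40.2
```

>>> {"api": "arm_command", "payload": {"deltas": [[[0.63,0.4,0],[0,0,0],2],[[0.6,0.45,0],[0,0,0],2],[[0,0,0],[0,0,0],2],[[0,0,0],[0,0,0],2],[[0,0,0],[0,0,0],2]]}}

```text
clock: 14.9
position: [0.502, 0.1004, 0.2433]
tool_rot: [3.141, -0.001, 1.571]
force: [-1.9, 2.8, 11.2]
grip_width: 0.0245
finger_force: 40.2
```

>>> {"api": "arm_command", "payload": {"deltas": [[[0,0,0],[0,0,0],5],[[0,0,0],[0,0,0],5],[[0,0,0],[0,0,0],5],[[0,0,0],[0,0,0],5],[[0,0,-3],[0,0,0],5],[[0,0,-4],[0,0,0],5],[[0,0,-4],[0,0,0],5],[[-1,2,-4],[0,0,0],5],[[-3,3,0],[0,0,0],5],[[-3,3,0],[0,0,0],5],[[0,0,0],[0,0,0],5],[[0,0,0],[0,0,0],5]]}}

```text
clock: 16.1
position: [0.5821, 0.0293, 0.3922]
tool_rot: [-3.141, -0.0, 1.569]
force: [-0.4, 0.5, 1.0]
grip_width: 0.0502
finger_force: 0.0
```

```bash
cat > fit.py <<'E'
from h import *
from scipy.optimize import least_squares
def bays(f):
    # dark round pads -> centroids at z=.055
    g=f['frame'].max(2);m=((g<60)*255).astype('uint8');m=cv2.morphologyEx(m,cv2.MORPH_OPEN,np.ones((3,3)))
    n,l,st,c=cv2.connectedComponentsWithStats(m);out=[]
    for i in range(1,n):
        p=ray(f,c[i],.055)[:2];r=np.hypot(*(p-[.58,.0373]))
        if .08<r<.12 and st[i,4]>150: out.append(p)
    return np.array(out)
def phase(P):
    def res(v):
        e=[]
        for p in P:
            k=np.round((np.arctan2(*(p-v[:2])[::-1])-v[2])/(2*np.pi/7));a=v[2]+k*2*np.pi/7
            e.append(v[:2]+.1*np.array([np.cos(a),np.sin(a)])-p)
        return np.concatenate(e)
    r=least_squares(res,[.58,.0373,2.46]);return r.x,np.abs(r.fun).max()
E
python3 - <<'E'
from fit import *
for n in ("wrist","top"):
    f=snap(n,n+"3.png");P=bays(f);print(n,len(P),P.round(3).tolist());
    if len(P)>3: print(phase(P))
    for nm,z in [("knob_grip",.088),("home_mark",.088),("start_button_top",.078),("bay_cover_mid",.016)]:
        for m in bot.mark_of(nm,f)[:3]: print(nm,round(m['p'],2),np.round(m['at'],1),ray(f,m['at'],z).round(4))
print(bot.observe()['position'])
E
```

```text
wrist 5 [[0.58, 0.14], [0.658, 0.102], [0.494, 0.1], [0.481, 0.018], [0.677, 0.016]]
(array([0.57803361, 0.03939033, 2.46835136]), np.float64(0.006236556579944319))
knob_grip 0.78 [171.8 114.9] [0.5037 0.1013 0.088 ]
knob_grip 0.74 [217.5 238.5] [ 0.543  -0.0345  0.088 ]
knob_grip 0.67 [171.1 117.8] [0.5027 0.0986 0.088 ]
home_mark 0.79 [172.1 118.2] [0.5037 0.0982 0.088 ]
start_button_top 0.7 [96.4 56.8] [0.4337 0.1544 0.078 ]
top 5 [[0.655, -0.033], [0.659, 0.1], [0.582, 0.139], [0.546, -0.044], [0.483, 0.017]]
(array([0.58819351, 0.04391387, 2.54111132]), np.float64(0.017021251691122785))
knob_grip 0.62 [318.  221.8] [0.5021 0.0974 0.088 ]
home_mark 0.86 [318. 225.] [0.4921 0.0977 0.088 ]
home_mark 0.5 [224.  203.8] [0.5598 0.3909 0.088 ]
start_button_top 0.61 [328.7 201. ] [0.5682 0.0606 0.078 ]
bay_cover_mid 0.78 [239.2 177.5] [0.656  0.3464 0.016 ]
[0.58190464 0.0301327  0.39277715]
```

View pics/wrist3.png

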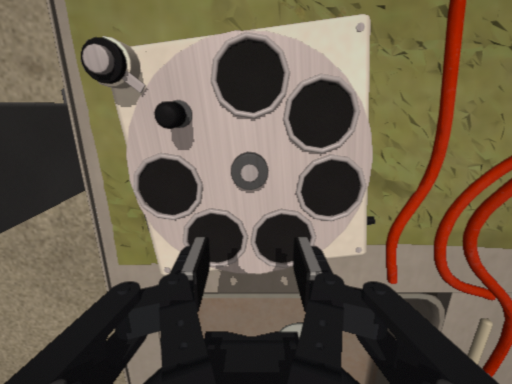

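The cover has been knocked: the top view now puts it near (0.656, 0.346). I'll move above it and look.

>>> {"api": "arm_command", "payload": {"deltas": [[[3.15,0.73,0],[0,0,0],5],[[3.15,0.73,0],[0,0,0],5],[[3.15,0.73,0],[0,0,0],5],[[3.15,0.73,0],[0,0,0],5],[[3.15,0.73,0],[0,0,0],5],[[3.15,0.73,0],[0,0,0],5],[[3.15,0.73,0],[0,0,0],5],[[3.15,0.73,3.1],[0,0,0],5],[[3.15,0.73,3.1],[0,0,0],5],[[3.15,0.73,3.1],[0,0,0],5],[[0,0,0],[0,0,0],5],[[0,0,0],[0,0,0],5]]}}

```text
clock: 17.8
position: [0.6546, 0.3455, 0.2987]
tool_rot: [-3.14, 0.001, 1.572]
force: [1.0, -0.0, 0.2]
grip_width: 0.0499
finger_force: 0.0
```

```bash
python3 - <<'E'
from h import *
f=snap("wrist","w4.png");print(bot.observe()['position'],bot.observe()['tool_rot'])
for nm,z in [("bay_cover_mid",.016),("bottle_1_mid",.0515),("filter_carton",0)]:
    for m in bot.mark_of(nm,f)[:5]: print(nm,round(m['p'],2),np.round(m['at'],1),ray(f,m['at'],z).round(4))
E
```

```text
[0.65518456 0.34455384 0.29996813] [3.14133590e+00 2.08989098e-04 1.57050726e+00]
bay_cover_mid 0.75 [248.6 189.7] [0.6515 0.3468 0.016 ]
bottle_1_mid 0.76 [114.  252.6] [0.5272 0.2967 0.0515]
filter_carton 0.56 [299.4 182.3] [0.7044 0.35   0.    ]
```

View pics/w4.png

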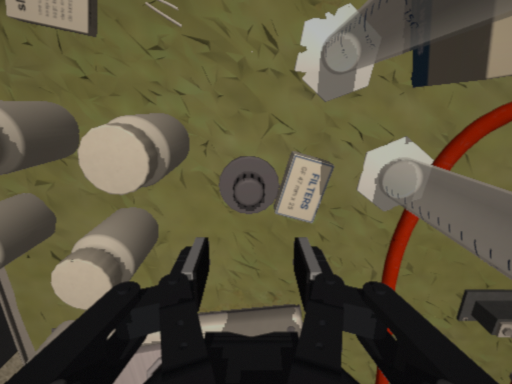

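>>> {"api": "arm_command", "payload": {"deltas": [[[0,0,0],[0,0,-0.143],5],[[0,0,0],[0,0,-0.143],5],[[0,0,0],[0,0,-0.143],5],[[0,0,0],[0,0,-0.143],5],[[0,0,0],[0,0,-0.143],5],[[0,0,0],[0,0,-0.143],5],[[0,0,0],[0,0,-0.143],5],[[0,0,0],[0,0,-0.143],5],[[0,0,0],[0,0,-0.143],5],[[0,0,0],[0,0,-0.143],5],[[0,0,0],[0,0,-0.141],5],[[0.35,0.2,0],[0,0,0],5],[[0,0,0],[0,0,0],5],[[0,0,0],[0,0,0],5]]}}

```text
clock: 19.4
position: [0.6515, 0.3467, 0.3003]
tool_rot: [3.142, 0.001, 3.138]
force: [-0.6, 0.2, -0.7]
grip_width: 0.0501
finger_force: 0.0
```

```bash
python3 - <<'E'
from h import *
s=bot.observe();f=snap("wrist","w5.png");print(s['position'],s['tool_rot'],s['qpos'].round(2))
for m in bot.mark_of("bay_cover_mid",f)[:2]: print(round(m['p'],2),np.round(m['at'],1),ray(f,m['at'],.016).round(4))
for m in bot.find_in("bay_cover_mid",f)[:2]:
    r=m['rect'];print(round(m['p'],2),np.round(r),ray(f,(r[0]+r[2]/2,r[1]+r[3]/2),.01).round(4))
E
```

```text
[0.65151621 0.34674592 0.30027337] [3.14158138e+00 7.49808626e-04 3.13811633e+00] [-0.14  0.94 -0.84  1.31  0.7   1.19  0.55]
0.82 [256.2 191. ] [0.6505 0.3506 0.016 ]
0.67 [228. 160.  56.  57.] [0.6492 0.3503 0.01  ]
```

>>> {"api": "arm_command", "payload": {"deltas": [[[0.1,0.25,2.4],[0,0,0],5],[[0,0,3],[0,0,0],5],[[0,0,3],[0,0,0],5],[[0,0,3],[0,0,0],5],[[0,0,0],[0,0,0],5],[[0,0,0],[0,0,0],5],[[0,0,0],[0,0,0],2],[[0,0,0],[0,0,0],2],[[0,0,0],[0,0,0],2],[[0,0,0],[0,0,0],2],[[0,0,0],[0,0,0],2],[[0,0,0],[0,0,0],2]], "newtons": 40}}

```text
clock: 20.75
position: [0.6507, 0.3496, 0.1868]
tool_rot: [3.141, 0.001, 3.141]
force: [-0.7, -1.2, 7.0]
grip_width: 0.0278
finger_force: 39.6
```

>>> {"api": "arm_command", "payload": {"deltas": [[[0,0,-2],[0,0,0],2],[[0,0,-4],[0,0,0],2],[[0,0,-4],[0,0,0],2],[[0,0,-4],[0,0,0],2],[[0,0,0],[0,0,0],2],[[0,0,0],[0,0,0],2]]}}

```text
clock: 21.35
position: [0.6505, 0.3494, 0.3279]
tool_rot: [3.141, 0.002, -3.142]
force: [0.2, 0.4, -1.0]
grip_width: 0.0276
finger_force: 39.5
```

```bash
python3 - <<'E'
from h import *
s=bot.observe();f=snap("wrist","w6.png");print(s['position'],s['tool_rot'],s['grip_width'])
E
```

```text
[0.6504888  0.34941476 0.32790381] [ 3.14075791e+00  2.22079231e-03 -3.14156203e+00] 0.027569005696557614
```

View pics/w6.png

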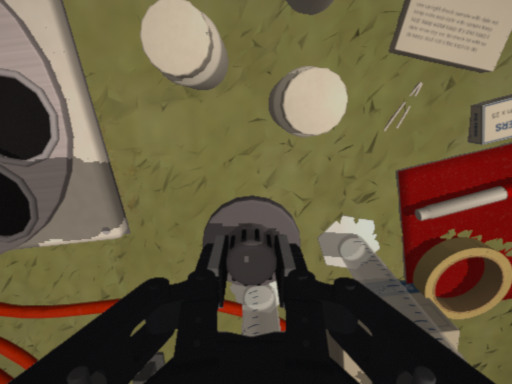

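>>> {"api": "arm_command", "payload": {"deltas": [[[-0.1,-3.12,0],[0,0,0],2],[[-0.1,-3.12,0],[0,0,0],2],[[-0.1,-3.12,0],[0,0,0],2],[[-0.1,-3.12,0],[0,0,0],2],[[-0.1,-3.12,0],[0,0,0],2],[[-0.1,-3.12,0],[0,0,0],2],[[-0.1,-3.12,0],[0,0,0],2],[[-0.1,-3.12,0],[0,0,0],2],[[0,0,0],[0,0,0],2],[[0,0,0],[0,0,0],2],[[0,0,3],[0,0,0],2],[[0,0,2],[0,0,0],2],[[0,0,0],[0,0,0],2]]}}

```text
clock: 22.7
position: [0.6576, 0.1004, 0.2725]
tool_rot: [-3.141, -0.005, -3.14]
force: [0.3, 0.3, -0.7]
grip_width: 0.0273
finger_force: 39.6
```

```bash
python3 - <<'E'
from h import *
s=bot.observe();f=snap("wrist","w7.png");print(s['position'],s['tool_rot'],s['grip_width'])
for n in ("bay_5","bay_cover_mid"):
  for m in bot.mark_of(n,f)[:3]: print(n,round(m['p'],2),np.round(m['at'],1),ray(f,m['at'],.054).round(4))
E
```

```text
[0.65756614 0.10042674 0.27252128] [-3.14106381 -0.00477185 -3.13981291] 0.02734448156896752
bay_5 0.93 [143.  240.9] [0.6758 0.0139 0.054 ]
bay_5 0.87 [10.2 40.9] [ 0.5365 -0.0516  0.054 ]
bay_5 0.81 [309.4 113.7] [0.5797 0.1382 0.054 ]
bay_cover_mid 0.82 [253. 252.] [0.6855 0.1006 0.054 ]
```

View pics/w7.png

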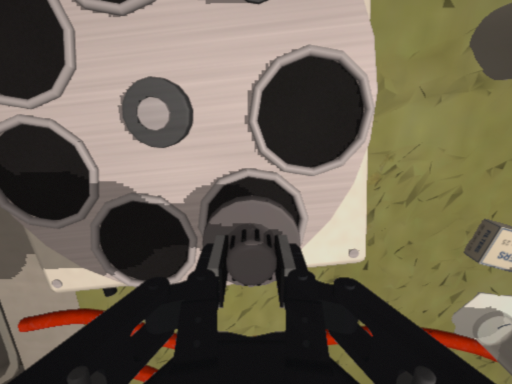

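>>> {"api": "arm_command", "payload": {"deltas": [[[-0.1,-0.1,0.8],[0,0,0],2],[[0,0,1],[0,0,0],2],[[0,0,0.6],[0,0,0],2],[[0,0,0.3],[0,0,0],2],[[0,0,0.2],[0,0,0],2],[[0,0,0],[0,0,0],2],[[0,0,0],[0,0,0],2]]}}

```text
clock: 23.55
position: [0.6596, 0.0989, 0.2469]
tool_rot: [3.141, 0.0, -3.141]
force: [0.9, 0.2, -0.5]
grip_width: 0.0275
finger_force: 39.6
```

>>> {"api": "arm_command", "payload": {"deltas": [[[0,0,0.2],[0,0,0],2],[[0,0,0.1],[0,0,0],2],[[0,0,0],[0,0,0],2],[[0,0,0],[0,0,0],2]]}}

```text
clock: 23.95
position: [0.6596, 0.0988, 0.2437]
tool_rot: [3.142, 0.0, -3.141]
force: [-0.5, -0.2, -0.8]
grip_width: 0.0273
finger_force: 39.6
```

>>> {"api": "arm_command", "payload": {"deltas": [[[0,0,0.1],[0,0,0],2],[[0,0,0.1],[0,0,0],2],[[0,0,0],[0,0,0],2],[[0,0,0],[0,0,0],2]]}}

```text
clock: 24.35
position: [0.6595, 0.0988, 0.2417]
tool_rot: [3.142, -0.0, -3.141]
force: [-0.4, -0.5, 0.0]
grip_width: 0.0276
finger_force: 39.6
```

>>> {"api": "arm_command", "payload": {"deltas": [[[0,0,0.1],[0,0,0],2],[[0,0,0],[0,0,0],3.2],[[0,0,0],[0,0,0],4.5],[[0,0,0],[0,0,0],5],[[0,0,0],[0,0,0],5],[[0,0,-2],[0,0,0],5],[[0,0,-4],[0,0,0],5],[[0,0,-4],[0,0,0],5],[[0,0,-4],[0,0,0],5],[[0,0,-3],[0,0,0],7],[[0,0,0],[0,0,0],7],[[0,0,0],[0,0,0],7]]}}

```text
clock: 25.55
position: [0.6594, 0.0989, 0.4123]
tool_rot: [3.142, 0.002, -3.141]
force: [-1.7, 0.4, -0.7]
grip_width: 0.0701
finger_force: 0.0
```

>>> {"api": "arm_command", "payload": {"deltas": [[[0,0,0],[0,0,0.143],7],[[0,0,0],[0,0,0.143],7],[[0,0,0],[0,0,0.143],7],[[0,0,0],[0,0,0.143],7],[[0,0,0],[0,0,0.143],7],[[0,0,0],[0,0,0.143],7],[[0,0,0],[0,0,0.143],7],[[0,0,0],[0,0,0.143],7],[[0,0,0],[0,0,0.143],7],[[0,0,0],[0,0,0.143],7],[[0,0,0],[0,0,0.142],7],[[0,0,0],[0,0,0],7]]}}

```text
clock: 26.75
position: [0.6593, 0.099, 0.4103]
tool_rot: [-3.141, 0.0, 1.567]
force: [0.1, 0.0, -0.6]
grip_width: 0.0701
finger_force: 0.0
```

```bash
python3 - <<'E'
from h import *
s=bot.observe();f=snap("wrist","w8.png");print(s['position'],s['tool_rot'],s['grip_width'],s['clock'])
for n,z in (("bay_5",.054),("bay_cover_mid",.07),("knob_grip",.088),("home_mark",.088)):
  for m in bot.mark_of(n,f)[:5]: print(n,round(m['p'],2),np.round(m['at'],1),ray(f,m['at'],z).round(4))
E
```

```text
[0.65928388 0.09897182 0.41025905] [-3.14053330e+00  3.79424192e-04  1.56747101e+00] 0.07009159002799238 26.75
bay_5 0.84 [165.2 276.5] [ 0.5345 -0.0535  0.054 ]
bay_5 0.81 [121.5 232.6] [0.4826 0.0166 0.054 ]
bay_5 0.68 [265.8 234. ] [0.6783 0.0141 0.054 ]
bay_5 0.66 [228.2 275. ] [ 0.6253 -0.0511  0.054 ]
bay_cover_mid 0.74 [253.2 176.2] [0.6612 0.0991 0.07  ]
bay_cover_mid 0.68 [226.4 277.2] [ 0.6244 -0.0433  0.07  ]
knob_grip 0.9 [114.  178.5] [0.5034 0.1016 0.088 ]
knob_grip 0.45 [167.5 279.8] [ 0.55   -0.0341  0.088 ]
knob_grip 0.25 [118.9 231.7] [0.4982 0.0349 0.088 ]
home_mark 0.82 [117.3 182.7] [0.5063 0.0966 0.088 ]
home_mark 0.63 [193.3 212.3] [0.5903 0.0601 0.088 ]
```

View pics/w8.png

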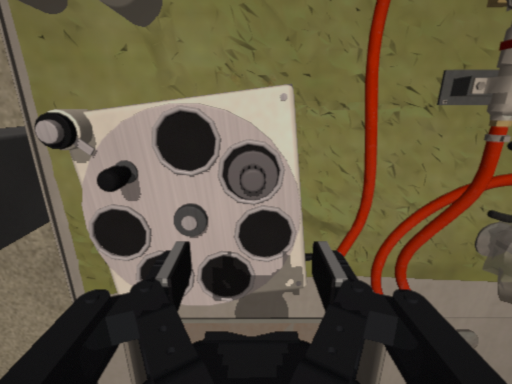

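The cover lies flat in bay 5, at about (251,172). The other bays and the knob are where the fit puts them. Next, the bottles.

>>> {"api": "arm_command", "payload": {"deltas": [[[3.2,-1.77,-0.1],[0,0,0],7],[[3.2,-1.77,-0.1],[0,0,0],7],[[3.2,-1.77,-0.1],[0,0,0],7],[[3.2,-1.77,-0.1],[0,0,0],7],[[3.2,-1.77,-0.1],[0,0,0],7],[[3.2,-1.77,-0.1],[0,0,0],7],[[3.2,-1.77,-0.1],[0,0,0],7],[[3.2,-1.77,-0.1],[0,0,0],7],[[3.2,-1.77,-0.1],[0,0,0],7],[[0,0,0],[0,0,0],7],[[0,0,0],[0,0,0],7]]}}

```text
clock: 28.1
position: [0.5002, 0.3874, 0.4196]
tool_rot: [-3.141, 0.0, 1.573]
force: [0.0, -1.4, 0.7]
grip_width: 0.0703
finger_force: 0.0
```

```bash
python3 - <<'E'
from h import *
s=bot.observe();f=snap("wrist","w9.png");print(s['position'],s['tool_rot'],s['grip_width'],s['clock'])
for m in bot.mark_of("bottle_1_mid",f)[:8]: print(round(m['p'],2),np.round(m['at'],1),ray(f,m['at'],.0515).round(4))
E
```

```text
[0.50018621 0.38744232 0.41959449] [-3.14139652e+00  4.09448144e-05  1.57264390e+00] 0.07033526820506789 28.1
0.76 [265.7 232.6] [0.5205 0.299  0.0515]
0.21 [206.1 331.6] [0.4276 0.1215 0.0515]
```

View pics/w9.png

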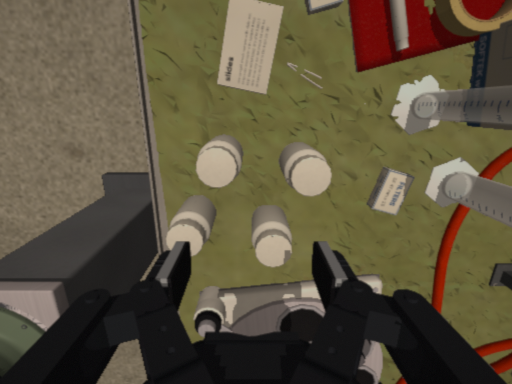

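```bash
python3 - <<'E'
from h import *
f=snap("wrist")
for p in [(217,168),(312,178),(185,237),(274,250)]: print(p,ray(f,p,.103).round(4))
g=cv2.cvtColor(f['frame'],cv2.COLOR_RGB2GRAY)
for c in cv2.HoughCircles(cv2.medianBlur(g,3),cv2.HOUGH_GRADIENT,1,30,param1=120,param2=14,minRadius=16,maxRadius=26)[0]: 
    q=ray(f,c[:2],.103)
    if q[1]>.25: print(c,q.round(4))
E
```

```text
(217, 168) [0.4637 0.4016 0.103 ]
(312, 178) [0.5685 0.3902 0.103 ]
(185, 237) [0.4219 0.3175 0.103 ]
(274, 250) [0.5288 0.2997 0.103 ]
[308.5 173.5  21. ] [0.5643 0.3953 0.103 ]
[215.5 164.5  21. ] [0.4622 0.4055 0.103 ]
[182.5 240.5  17.7] [0.4185 0.3128 0.103 ]
[273.5 245.5  19.9] [0.528  0.3059 0.103 ]
[455.5 180.5  23.2] [0.728  0.3871 0.103 ]
[426.5 108.5  18.8] [0.68   0.4633 0.103 ]
```

>>> {"api": "arm_command", "payload": {"deltas": [[[-2.9,0.9,0],[0,0,0],7],[[-2.9,0.9,0],[0,0,0],7],[[-2.9,0.9,0],[0,0,0],7],[[0,0,4],[0,0,0],7],[[0,0,4],[0,0,0],7],[[0,0,4],[0,0,0],7],[[0,0,0],[0,0,0],7],[[0,0,0],[0,0,0],7]]}}

```text
clock: 29.05
position: [0.528, 0.2996, 0.3005]
tool_rot: [-3.141, 0.0, 1.569]
force: [-0.3, 0.0, 1.1]
grip_width: 0.0701
finger_force: 0.0
```

```bash
cat > look.py <<'E'
from h import *
import sys
s=bot.observe();f=snap("wrist",sys.argv[1]+".png");print(s['position'],s['tool_rot'][2],s['clock'])
for m in bot.mark_of("bottle_1_mid",f)[:4]: print(round(m['p'],2),np.round(m['at'],1),ray(f,m['at'],.0515).round(4))
g=cv2.cvtColor(f['frame'],cv2.COLOR_RGB2GRAY)
c=cv2.HoughCircles(cv2.medianBlur(g,3),cv2.HOUGH_GRADIENT,1,30,param1=120,param2=14,minRadius=25,maxRadius=45)
if c is not None:
  for c in c[0][:8]:
    q=ray(f,c[:2],.103)
    if np.hypot(*(q[:2]-s['position'][:2]))<.04: print(c,q.round(4))
E
python3 look.py l2
```

```text
[0.5279509  0.29961585 0.30049749] 1.5691501038022613 29.05
0.91 [250.2 202.8] [0.5269 0.2997 0.0515]
[250.5 223.5  32.3] [0.5274 0.3036 0.103 ]
```

View pics/l2.png

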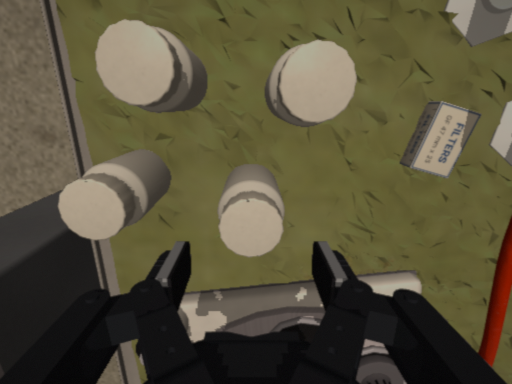

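>>> {"api": "arm_command", "payload": {"deltas": [[[0.2,-0.05,2.6],[0,0,0],7],[[0,0,2.7],[0,0,0],7],[[0,0,2.7],[0,0,0],7],[[0,0,0],[0,0,0],5],[[0,0,0],[0,0,0],4],[[0,0,0],[0,0,0],4],[[0,0,0],[0,0,0],4],[[0,0,0],[0,0,0],4]], "newtons": 40}}

```text
clock: 29.95
position: [0.5272, 0.302, 0.2208]
tool_rot: [3.14, -0.001, 1.57]
force: [-0.8, 0.8, -1.3]
grip_width: 0.053
finger_force: 43.0
```

>>> {"api": "arm_command", "payload": {"deltas": [[[0,0,-2],[0,0,0],4],[[0,0,-4],[0,0,0],4],[[0,0,-4],[0,0,0],4],[[0,0,-4],[0,0,0],4],[[-2.75,0.88,0],[0,0,0],4],[[-2.75,0.88,0],[0,0,0],4],[[-2.75,0.88,0],[0,0,0],4],[[-2.75,0.88,0],[0,0,0],4],[[-2.75,0.88,0],[0,0,0],4],[[-2.75,0.88,0],[0,0,0],4],[[0,0,0],[0,0,0],4],[[0,0,0],[0,0,0],4]]}}

```text
clock: 31.15
position: [0.5796, 0.1365, 0.3601]
tool_rot: [3.141, -0.0, 1.569]
force: [-0.3, 0.7, -1.0]
grip_width: 0.0525
finger_force: 43.3
```

>>> {"api": "arm_command", "payload": {"deltas": [[[0.1,0.1,2.5],[0,0,0],4],[[0,0,2.5],[0,0,0],4],[[0,0,2],[0,0,0],4],[[0,0,1],[0,0,0],4],[[0,0,0.3],[0,0,0],4],[[0,0,0],[0,0,0],4],[[0,0,0],[0,0,0],4]]}}

```text
clock: 31.85
position: [0.5808, 0.1382, 0.2777]
tool_rot: [3.14, -0.0, 1.57]
force: [-0.3, 0.6, -2.0]
grip_width: 0.0534
finger_force: 43.3
```

```bash
python3 - <<'E'
from h import *
s=bot.observe();f=snap("wrist","l3.png");print(s['position'],s['force'],s['tool_rot'])
E
```

```text
[0.58081126 0.13822501 0.27769525] [-0.30546174  0.57151666 -1.95909777] [ 3.14032756e+00 -4.43907724e-04  1.56993518e+00]
```

View pics/l3.png

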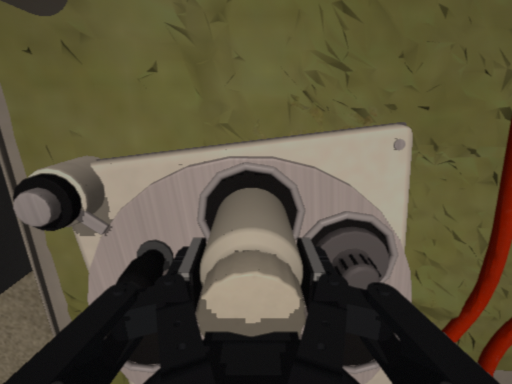

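```bash
python3 - <<'E'
from h import *
f=snap("wrist")
for z in (.054,.06): print(z,proj(f,[.5806,.1373+.036,z]),)
for y in (.134,.136,.138,.140,.142): print(y,proj(f,[.5806,y+.027,.056]), proj(f,[.5806,y+.023,.159]))
E
```

```text
0.054 [250.55354077 170.21532044]
0.06 [250.53825022 172.13640453]
0.134 [250.57751024 186.91025221] [250.1281807  274.38963279]
0.136 [250.57287795 184.34088071] [250.11634612 269.92982113]
0.138 [250.56821585 181.75497355] [250.10436267 265.41391096]
0.14 [250.56352366 179.15237058] [250.09222754 260.84083711]
0.142 [250.55880107 176.53290959] [250.07993782 256.20950726]
```

```bash
python3 - <<'E'
import cv2
a=cv2.imread('pics/l3.png',0)
print([ (r,int(a[r,248:254].mean())) for r in range(160,335,3)])
E
```

```text
[(160, 140), (163, 112), (166, 137), (169, 102), (172, 20), (175, 18), (178, 17), (181, 18), (184, 17), (187, 34), (190, 94), (193, 96), (196, 98), (199, 100), (202, 101), (205, 103), (208, 105), (211, 107), (214, 108), (217, 110), (220, 112), (223, 113), (226, 114), (229, 142), (232, 158), (235, 160), (238, 159), (241, 160), (244, 156), (247, 147), (250, 105), (253, 96), (256, 100), (259, 104), (262, 106), (265, 109), (268, 113), (271, 127), (274, 162), (277, 157), (280, 158), (283, 158), (286, 157), (289, 157), (292, 156), (295, 156), (298, 156), (301, 155), (304, 154), (307, 153), (310, 153), (313, 152), (316, 153), (319, 151), (322, 147), (325, 90), (328, 89), (331, 89), (334, 89)]
```

>>> {"api": "arm_command", "payload": {"deltas": [[[0.35,0,0],[0,0,0],4],[[0,0,0.1],[0,0,0],4],[[0,0,0],[0,0,0],4],[[0,0,0],[0,0,0],4]]}}

```text
clock: 32.35
position: [0.5806, 0.1414, 0.2757]
tool_rot: [-3.142, 0.0, 1.57]
force: [0.1, 0.1, -1.0]
grip_width: 0.0529
finger_force: 43.3
```

>>> {"api": "arm_command", "payload": {"deltas": [[[0,0,0.1],[0,0,0],4],[[0,0,0],[0,0,0],4],[[0,0,0],[0,0,0],6],[[0,0,0],[0,0,0],7],[[0,0,0],[0,0,0],7],[[0,0,0],[0,0,0],7],[[0,0,-3],[0,0,0],7],[[0,0,-4],[0,0,0],7],[[0,0,-4],[0,0,0],7],[[0,0,0],[0,0,0],7]]}}

```text
clock: 33.35
position: [0.5813, 0.142, 0.3898]
tool_rot: [3.135, -0.002, 1.57]
force: [0.0, -0.8, -0.4]
grip_width: 0.0702
finger_force: 0.0
```

```bash
python3 - <<'E'
from h import *
s=bot.observe();f=snap("wrist","l4.png");print(s['position'])
for m in bot.mark_of("bottle_1_mid",f)[:3]: print(round(m['p'],2),np.round(m['at'],1),ray(f,m['at'],.1065).round(4))
E
```

```text
[0.58133028 0.14201836 0.38976948]
0.62 [247.4 196.8] [0.5793 0.1364 0.1065]
```

>>> {"api": "arm_command", "payload": {"deltas": [[[2.85,-2.67,0],[0,0,0],7],[[2.85,-2.67,0],[0,0,0],7],[[2.85,-2.67,0],[0,0,0],7],[[2.85,-2.67,0],[0,0,0],7],[[2.85,-2.67,0],[0,0,0],7],[[2.85,-2.67,0],[0,0,0],7],[[0,0,3],[0,0,0],7],[[0,0,3],[0,0,0],7],[[0,0,3],[0,0,0],7],[[0,0,0],[0,0,0],7],[[0,0,0],[0,0,0],7]]}}

```text
clock: 34.55
position: [0.4204, 0.3127, 0.2946]
tool_rot: [-3.14, 0.001, 1.57]
force: [-0.0, 0.9, 0.2]
grip_width: 0.0699
finger_force: 0.0
```

```bash
python3 look.py l5
```

```text
[0.42038196 0.3126502  0.29462355] 1.57014215792478 34.55
[249.5 225.5  33.3] [0.4189 0.3178 0.103 ]
```

>>> {"api": "arm_command", "payload": {"deltas": [[[0,-0.1,2.4],[0,0,0],7],[[0,0,2.5],[0,0,0],7],[[0,0,2.5],[0,0,0],7],[[0,0,0],[0,0,0],5],[[0,0,0],[0,0,0],4],[[0,0,0],[0,0,0],4],[[0,0,0],[0,0,0],4],[[0,0,0],[0,0,0],4]]}}

```text
clock: 35.45
position: [0.4198, 0.3126, 0.2216]
tool_rot: [3.141, -0.001, 1.569]
force: [0.3, 0.9, -0.3]
grip_width: 0.0532
finger_force: 42.0
```

>>> {"api": "arm_command", "payload": {"deltas": [[[0,0,-2],[0,0,0],4],[[0,0,-4],[0,0,0],4],[[0,0,-4],[0,0,0],4],[[0,0,-4],[0,0,0],4],[[-2.97,0.63,0],[0,0,0],4],[[-2.97,0.63,0],[0,0,0],4],[[-2.97,0.63,0],[0,0,0],4],[[-2.97,0.63,0],[0,0,0],4],[[-2.97,0.63,0],[0,0,0],4],[[-2.97,0.63,0],[0,0,0],4],[[-2.97,0.63,0],[0,0,0],4],[[-2.97,0.63,0],[0,0,0],4],[[-2.97,0.63,0],[0,0,0],4],[[-2.97,0.63,0],[0,0,0],4],[[0,0,0],[0,0,0],4],[[0,0,0],[0,0,0],4]]}}

```text
clock: 37.05
position: [0.4822, 0.0151, 0.361]
tool_rot: [3.141, -0.0, 1.568]
force: [0.5, 1.1, 0.1]
grip_width: 0.0528
finger_force: 42.3
```

>>> {"api": "arm_command", "payload": {"deltas": [[[0,0,2.5],[0,0,0],4],[[0,0,2.5],[0,0,0],4],[[0,0,2],[0,0,0],4],[[0,0,0.8],[0,0,0],4],[[0,0,0],[0,0,0],4],[[0,0,0],[0,0,0],4]]}}

```text
clock: 37.65
position: [0.4825, 0.016, 0.2835]
tool_rot: [3.141, -0.0, 1.57]
force: [1.2, -0.1, -0.7]
grip_width: 0.053
finger_force: 42.3
```

```bash
cat > prof.py <<'E'
from h import *
import sys
bx,by=float(sys.argv[1]),float(sys.argv[2])
s=bot.observe();f=snap("wrist");p=s['position'];print(p,s['force'],s['tool_rot'])
zb=p[2]-.2208+float(sys.argv[3]) if len(sys.argv)>3 else p[2]-.2208
g=cv2.cvtColor(f['frame'],cv2.COLOR_RGB2GRAY)
u=int(proj(f,[p[0],by,.06])[0]);print(u,[(r,int(g[r,u-2:u+4].mean())) for r in range(150,210,3)],[(r,int(g[r,u-2:u+4].mean())) for r in range(245,300,3)])
print('ring',proj(f,[bx,by+.036,.054]).round(1))
for d in (-.006,-.004,-.002,0,.002,.004): print(d,proj(f,[p[0],by+d+.027,zb]).round(1)[1],proj(f,[p[0],by+d+.023,zb+.103]).round(1)[1])
E
python3 prof.py .4824 .0156
```

```text
[0.48248243 0.01601039 0.28349361] [ 1.19928356 -0.11968514 -0.66073452] [ 3.14076904e+00 -1.99328478e-04  1.57046890e+00]
251 [(150, 150), (153, 150), (156, 151), (159, 144), (162, 139), (165, 133), (168, 52), (171, 20), (174, 21), (177, 21), (180, 21), (183, 66), (186, 105), (189, 108), (192, 110), (195, 111), (198, 113), (201, 115), (204, 116), (207, 118)] [(245, 105), (248, 107), (251, 110), (254, 114), (257, 116), (260, 121), (263, 129), (266, 179), (269, 176), (272, 174), (275, 173), (278, 173), (281, 173), (284, 173), (287, 173), (290, 171), (293, 171), (296, 170), (299, 170)]
ring [250.9 167.9]
-0.006 190.2 280.8
-0.004 187.6 276.4
-0.002 185.0 271.9
0 182.4 267.4
0.002 179.8 262.8
0.004 177.2 258.1
```

>>> {"api": "arm_command", "payload": {"deltas": [[[0,0,0.6],[0,0,0],4],[[0,0,0.15],[0,0,0],4],[[0,0,0],[0,0,0],4],[[0,0,0],[0,0,0],6],[[0,0,0],[0,0,0],7],[[0,0,0],[0,0,0],7],[[0,0,0],[0,0,0],7],[[0,0,-3],[0,0,0],7],[[0,0,-4],[0,0,0],7],[[0,0,-4.5],[0,0,0],7],[[0,0,0],[0,0,0],7]]}}

```text
clock: 38.8
position: [0.4831, 0.016, 0.3949]
tool_rot: [3.135, 0.0, 1.57]
force: [0.6, 0.0, -0.4]
grip_width: 0.0697
finger_force: 0.0
```

```bash
python3 - <<'E'
from h import *
s=bot.observe();f=snap("wrist","l6.png");print(s['position'])
for m in bot.mark_of("bottle_1_mid",f)[:3]: print(round(m['p'],2),np.round(m['at'],1),ray(f,m['at'],.1065).round(4))
E
```

```text
[0.48313968 0.01597992 0.39493061]
0.68 [419.8 103.1] [0.6399 0.0984 0.1065]
0.63 [360.3  55.7] [0.5801 0.1375 0.1065]
```

>>> {"api": "arm_command", "payload": {"deltas": [[[3.12,0.68,0],[0,0,0],7],[[3.12,0.68,0],[0,0,0],7],[[3.12,0.68,0],[0,0,0],7],[[3.12,0.68,0],[0,0,0],7],[[3.12,0.68,0],[0,0,0],7],[[3.12,0.68,0],[0,0,0],7],[[3.12,0.68,0],[0,0,0],7],[[3.12,0.68,0],[0,0,0],7],[[3.12,0.68,0],[0,0,0],7],[[3.12,0.68,0],[0,0,0],7],[[3.12,0.68,0],[0,0,0],7],[[3.12,0.68,0],[0,0,0],7],[[0,0,3],[0,0,0],7],[[0,0,3],[0,0,0],7],[[0,0,3],[0,0,0],7],[[0,0,0],[0,0,0],7],[[0,0,0],[0,0,0],7]]}}

```text
clock: 40.6
position: [0.5641, 0.3899, 0.2998]
tool_rot: [-3.14, 0.001, 1.57]
force: [-0.9, 0.3, 0.1]
grip_width: 0.0698
finger_force: 0.0
```

```bash
python3 look.py l7
```

```text
[0.56409144 0.3899419  0.29976519] 1.5700433006207608 40.6
[254.5 209.5  33.8] [0.566  0.4044 0.103 ]
```

```bash
python3 - <<'E'
import cv2
from h import *
for n in ('l2','l5','l7'):
    a=cv2.imread(f'pics/{n}.png',0);print(n,[(r,int(a[r,248:255].mean())) for r in range(150,270,4)])
f=snap("wrist")
for y in (.384,.387,.39,.393,.396): print(y,[proj(f,[.5645,y+d,z]).round(0)[1] for d,z in ((.023,.103),(-.023,.103),(.027,0))])
E
```

```text
l2 [(150, 85), (154, 88), (158, 91), (162, 92), (166, 102), (170, 108), (174, 113), (178, 118), (182, 163), (186, 167), (190, 151), (194, 110), (198, 146), (202, 163), (206, 166), (210, 165), (214, 165), (218, 164), (222, 163), (226, 163), (230, 161), (234, 160), (238, 160), (242, 159), (246, 158), (250, 157), (254, 156), (258, 95), (262, 94), (266, 95)]
l5 [(150, 100), (154, 102), (158, 105), (162, 104), (166, 114), (170, 118), (174, 124), (178, 129), (182, 165), (186, 184), (190, 183), (194, 114), (198, 125), (202, 171), (206, 185), (210, 184), (214, 184), (218, 182), (222, 182), (226, 180), (230, 180), (234, 179), (238, 177), (242, 176), (246, 174), (250, 174), (254, 172), (258, 168), (262, 104), (266, 103)]
l7 [(150, 87), (154, 94), (158, 92), (162, 102), (166, 108), (170, 112), (174, 117), (178, 161), (182, 166), (186, 143), (190, 108), (194, 155), (198, 167), (202, 167), (206, 166), (210, 166), (214, 164), (218, 162), (222, 162), (226, 162), (230, 160), (234, 158), (238, 157), (242, 157), (246, 155), (250, 154), (254, 95), (258, 96), (262, 95), (266, 89)]
0.384 [np.float64(206.0), np.float64(265.0), np.float64(167.0)]
0.387 [np.float64(201.0), np.float64(261.0), np.float64(164.0)]
0.39 [np.float64(197.0), np.float64(258.0), np.float64(161.0)]
0.393 [np.float64(193.0), np.float64(254.0), np.float64(158.0)]
0.396 [np.float64(189.0), np.float64(250.0), np.float64(155.0)]
```

>>> {"api": "arm_command", "payload": {"deltas": [[[0.25,0.05,2.5],[0,0,0],7],[[0,0,2.7],[0,0,0],7],[[0,0,2.7],[0,0,0],7],[[0,0,0],[0,0,0],5],[[0,0,0],[0,0,0],4],[[0,0,0],[0,0,0],4],[[0,0,0],[0,0,0],4],[[0,0,0],[0,0,0],4]]}}

```text
clock: 41.55
position: [0.565, 0.3924, 0.2223]
tool_rot: [3.14, -0.001, 1.57]
force: [-0.8, -0.2, -0.3]
grip_width: 0.0531
finger_force: 44.4
```

>>> {"api": "arm_command", "payload": {"deltas": [[[0,0,-3],[0,0,0],4],[[0,0,-4],[0,0,0],4],[[0,0,-4],[0,0,0],4],[[0,0,-4],[0,0,0],4],[[0,0,-4],[0,0,0],4],[[-3.15,0.94,0],[0,0,0],4],[[-3.15,0.94,0],[0,0,0],4],[[-3.15,0.94,0],[0,0,0],4],[[-3.15,0.94,0],[0,0,0],4],[[-3.15,0.94,0],[0,0,0],4],[[-3.15,0.94,0],[0,0,0],4],[[-3.15,0.94,0],[0,0,0],4],[[-3.15,0.94,0],[0,0,0],4],[[-3.15,0.94,0],[0,0,0],4],[[-3.15,0.94,0],[0,0,0],4],[[-3.15,0.94,0],[0,0,0],4],[[-3.15,0.94,0],[0,0,0],4],[[0,0,0],[0,0,0],4],[[0,0,0],[0,0,0],4]]}}

```text
clock: 43.45
position: [0.6771, 0.0136, 0.4115]
tool_rot: [3.141, -0.0, 1.568]
force: [0.5, 0.7, -1.0]
grip_width: 0.0531
finger_force: 44.6
```

>>> {"api": "arm_command", "payload": {"deltas": [[[0,0,3.5],[0,0,0],4],[[0,0,3.5],[0,0,0],4],[[0,0,3],[0,0,0],4],[[0,0,2],[0,0,0],4],[[0,0,0.7],[0,0,0],4],[[0,0,0],[0,0,0],4],[[0,0,0],[0,0,0],4]]}}

```text
clock: 44.15
position: [0.6774, 0.0148, 0.2855]
tool_rot: [3.14, -0.0, 1.57]
force: [0.4, 0.3, -0.8]
grip_width: 0.0532
finger_force: 44.6
```

```bash
python3 prof.py .6774 .0144
```

```text
[0.67743861 0.01477166 0.28552084] [ 0.36501005  0.29109467 -0.8259304 ] [ 3.14012974e+00 -3.24091018e-04  1.57023460e+00]
250 [(150, 85), (153, 154), (156, 155), (159, 153), (162, 141), (165, 142), (168, 61), (171, 21), (174, 22), (177, 22), (180, 22), (183, 101), (186, 111), (189, 113), (192, 115), (195, 117), (198, 119), (201, 120), (204, 122), (207, 124)] [(245, 110), (248, 114), (251, 118), (254, 121), (257, 123), (260, 127), (263, 158), (266, 187), (269, 179), (272, 179), (275, 179), (278, 180), (281, 179), (284, 178), (287, 178), (290, 179), (293, 178), (296, 177), (299, 176)]
ring [250.7 167.3]
-0.006 190.1 280.8
-0.004 187.6 276.3
-0.002 185.0 271.8
0 182.4 267.3
0.002 179.8 262.7
0.004 177.2 258.1
```

>>> {"api": "arm_command", "payload": {"deltas": [[[0,0,0.7],[0,0,0],4],[[0,0,0.17],[0,0,0],4],[[0,0,0],[0,0,0],4],[[0,0,0],[0,0,0],6],[[0,0,0],[0,0,0],7],[[0,0,0],[0,0,0],7],[[0,0,0],[0,0,0],7],[[0,0,-3],[0,0,0],7],[[0,0,-4],[0,0,0],7],[[0,0,-5],[0,0,0],7],[[0,0,0],[0,0,0],7]]}}

```text
clock: 45.3
position: [0.6781, 0.0147, 0.4024]
tool_rot: [3.133, -0.001, 1.569]
force: [-0.5, -0.1, 0.1]
grip_width: 0.0698
finger_force: 0.0
```

>>> {"api": "arm_command", "payload": {"deltas": [[[3.21,-1.8,0],[0,0,0],7],[[3.21,-1.8,0],[0,0,0],7],[[3.21,-1.8,0],[0,0,0],7],[[3.21,-1.8,0],[0,0,0],7],[[3.21,-1.8,0],[0,0,0],7],[[3.21,-1.8,0],[0,0,0],7],[[3.21,-1.8,0],[0,0,0],7],[[3.21,-1.8,0],[0,0,0],7],[[3.21,-1.8,0],[0,0,0],7],[[3.21,-1.8,0],[0,0,0],7],[[3.21,-1.8,0],[0,0,0],7],[[3.21,-1.8,0],[0,0,0],7],[[0,0,3],[0,0,0],7],[[0,0,3],[0,0,0],7],[[0,0,3.5],[0,0,0],7],[[0,0,0],[0,0,0],7],[[0,0,0],[0,0,0],7]]}}

```text
clock: 47.0
position: [0.4616, 0.3999, 0.3012]
tool_rot: [-3.141, -0.0, 1.57]
force: [0.1, 0.6, 1.0]
grip_width: 0.0698
finger_force: 0.0
```

```bash
python3 look.py l8; python3 - <<'E'
from h import *
f=snap("wrist");a=cv2.imread('pics/l8.png',0)
print([(r,int(a[r,248:255].mean())) for r in range(186,270,3)])
for y in (.394,.397,.4,.403): print(y,[proj(f,[.462,y+d,.103]).round(0)[1] for d in (.023,-.023)])
r=225;print([(c,int(a[r-2:r+3,c].mean())) for c in range(205,300,4)],[proj(f,[.462+d,.4,.103]).round(0)[0] for d in (-.023,.023)])
E
```

```text
[0.46158771 0.39987286 0.30124287] 1.569890001964334 47.0
[251.5 218.5  32.9] [0.4617 0.4073 0.103 ]
[(186, 139), (189, 116), (192, 129), (195, 183), (198, 181), (201, 180), (204, 180), (207, 180), (210, 179), (213, 178), (216, 177), (219, 175), (222, 175), (225, 174), (228, 173), (231, 171), (234, 170), (237, 169), (240, 169), (243, 170), (246, 169), (249, 169), (252, 103), (255, 100), (258, 101), (261, 101), (264, 101), (267, 102)]
0.394 [np.float64(205.0), np.float64(264.0)]
0.397 [np.float64(201.0), np.float64(261.0)]
0.4 [np.float64(197.0), np.float64(257.0)]
0.403 [np.float64(193.0), np.float64(253.0)]
[(205, 98), (209, 97), (213, 98), (217, 91), (221, 173), (225, 174), (229, 174), (233, 172), (237, 173), (241, 174), (245, 174), (249, 174), (253, 175), (257, 174), (261, 174), (265, 174), (269, 175), (273, 174), (277, 173), (281, 161), (285, 101), (289, 91), (293, 93), (297, 92)] [np.float64(218.0), np.float64(284.0)]
```

>>> {"api": "arm_command", "payload": {"deltas": [[[0.3,0,2.6],[0,0,0],7],[[0,0,2.7],[0,0,0],7],[[0,0,2.7],[0,0,0],7],[[0,0,0],[0,0,0],5],[[0,0,0],[0,0,0],4],[[0,0,0],[0,0,0],4],[[0,0,0],[0,0,0],4],[[0,0,0],[0,0,0],4]]}}

```text
clock: 47.95
position: [0.4618, 0.4027, 0.2215]
tool_rot: [3.141, -0.001, 1.57]
force: [-0.1, 0.1, -1.8]
grip_width: 0.0531
finger_force: 42.4
```

>>> {"api": "arm_command", "payload": {"deltas": [[[0,0,-3],[0,0,0],4],[[0,0,-4],[0,0,0],4],[[0,0,-4],[0,0,0],4],[[0,0,-4],[0,0,0],4],[[0,0,-4],[0,0,0],4],[[-3.25,0.53,0],[0,0,0],4],[[-3.25,0.53,0],[0,0,0],4],[[-3.25,0.53,0],[0,0,0],4],[[-3.25,0.53,0],[0,0,0],4],[[-3.25,0.53,0],[0,0,0],4],[[-3.25,0.53,0],[0,0,0],4],[[-3.25,0.53,0],[0,0,0],4],[[-3.25,0.53,0],[0,0,0],4],[[-3.25,0.53,0],[0,0,0],4],[[-3.25,0.53,0],[0,0,0],4],[[-3.25,0.53,0],[0,0,0],4],[[-3.25,0.53,0],[0,0,0],4],[[-3.25,0.53,0],[0,0,0],4],[[-3.25,0.53,0],[0,0,0],4],[[0,0,0],[0,0,0],4]]}}

```text
clock: 49.95
position: [0.5355, -0.0568, 0.4106]
tool_rot: [3.142, 0.002, 1.564]
force: [0.9, 0.6, 0.2]
grip_width: 0.0532
finger_force: 42.7
```

>>> {"api": "arm_command", "payload": {"deltas": [[[0,0,0],[0,0,0],4],[[0,0,3.5],[0,0,0],4],[[0,0,3.5],[0,0,0],4],[[0,0,3],[0,0,0],4],[[0,0,2],[0,0,0],4],[[0,0,0.7],[0,0,0],4],[[0,0,0],[0,0,0],4],[[0,0,0],[0,0,0],4]]}}

```text
clock: 50.75
position: [0.5356, -0.052, 0.2846]
tool_rot: [3.14, -0.0, 1.57]
force: [0.8, -0.5, -0.6]
grip_width: 0.0531
finger_force: 42.7
```

```bash
python3 prof.py .5355 -.053
```

```text
[ 0.53563864 -0.05195172  0.2846047 ] [ 0.81294862 -0.49581196 -0.58761491] [ 3.14023677e+00 -6.29294417e-05  1.57034010e+00]
250 [(150, 146), (153, 146), (156, 146), (159, 142), (162, 134), (165, 130), (168, 49), (171, 19), (174, 19), (177, 20), (180, 20), (183, 89), (186, 103), (189, 105), (192, 107), (195, 109), (198, 111), (201, 112), (204, 113), (207, 115)] [(245, 101), (248, 105), (251, 107), (254, 110), (257, 114), (260, 116), (263, 121), (266, 167), (269, 169), (272, 169), (275, 169), (278, 168), (281, 168), (284, 169), (287, 167), (290, 166), (293, 166), (296, 166), (299, 166)]
ring [250.7 168.4]
-0.006 190.9 282.2
-0.004 188.4 277.8
-0.002 185.8 273.3
0 183.2 268.8
0.002 180.6 264.2
0.004 178.0 259.6
```

>>> {"api": "arm_command", "payload": {"deltas": [[[0,0,0.7],[0,0,0],4],[[0,0,0.16],[0,0,0],4],[[0,0,0],[0,0,0],4],[[0,0,0],[0,0,0],6],[[0,0,0],[0,0,0],7],[[0,0,0],[0,0,0],7],[[0,0,0],[0,0,0],7],[[0,0,-3],[0,0,0],7],[[0,0,-4],[0,0,0],7],[[0,0,-5],[0,0,0],7],[[0,0,0],[0,0,0],7]]}}

```text
clock: 51.9
position: [0.5363, -0.052, 0.4005]
tool_rot: [3.134, 0.001, 1.57]
force: [1.5, -0.3, -0.9]
grip_width: 0.0699
finger_force: 0.0
```

>>> {"api": "arm_command", "payload": {"deltas": [[[2.94,-1.42,0],[0,0,0],0],[[2.94,-1.42,0],[0,0,0],0],[[2.94,-1.42,0],[0,0,0],0],[[2.94,-1.42,0],[0,0,0],0],[[2.94,-1.42,0],[0,0,0],0],[[2.94,-1.42,0],[0,0,0],0],[[2.94,-1.42,0],[0,0,0],0],[[0,0,3],[0,0,0],0],[[0,0,3],[0,0,0],0],[[0,0,3],[0,0,0],0],[[0,0,0],[0,0,0],0],[[0,0,0],[0,0,0],0]]}}

```text
clock: 53.1
position: [0.4362, 0.1537, 0.3054]
tool_rot: [-3.141, -0.0, 1.57]
force: [0.5, -0.4, 1.0]
grip_width: -0.0002
finger_force: 0.0
```

```bash
python3 - <<'E'
from fit import *
s=bot.observe();f=snap("wrist","l9.png");print(s['position'],s['clock'],s['grip_width'])
for m in bot.mark_of("start_button_top",f)[:2]: print(round(m['p'],2),np.round(m['at'],1),ray(f,m['at'],.082).round(4))
t=snap("top","top9.png")
for n,z in (("bottle_1_mid",.1065),("bay_cover_mid",.07),("knob_grip",.088)):
  for m in bot.mark_of(n,t)[:6]: print(n,round(m['p'],2),np.round(m['at'],1),ray(t,m['at'],z).round(4))
a=cv2.resize(t['frame'][110:260,260:410],(400,400),interpolation=2);b=cv2.resize(f['frame'],(400,300))
c=np.zeros((400,800,3),'uint8');c[:,:400]=a;c[:300,400:]=b;cv2.imwrite('pics/fin.png',c[:,:,::-1])
E
```

```text
[0.43615642 0.15371741 0.30544961] 53.1 -0.00018597437565702498
0.67 [250.2 211.4] [0.4352 0.1561 0.082 ]
bottle_1_mid 0.66 [301.3 193.8] [0.5878 0.1498 0.1065]
bay_cover_mid 0.75 [318.1 173.6] [0.6578 0.0906 0.07  ]
knob_grip 0.7 [315.9 220.7] [0.5055 0.1039 0.088 ]
knob_grip 0.27 [335.9 168.8] [0.6695 0.037  0.088 ]
```

View pics/fin.png

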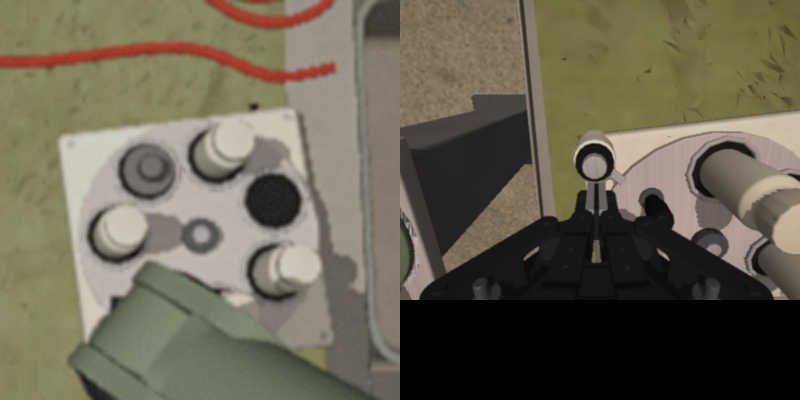

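>>> {"api": "arm_command", "payload": {"deltas": [[[0.1,0,2],[0,0,0],0],[[0,0,1.5],[0,0,0],0],[[0,0,0.5],[0,0,0],0],[[0,0,0],[0,0,0],0]]}}

```text
clock: 53.8
position: [0.4361, 0.1545, 0.2649]
tool_rot: [-3.141, 0.0, 1.57]
force: [-0.9, -0.8, 0.3]
grip_width: 0.0001
finger_force: 0.0
```

>>> {"api": "arm_command", "payload": {"deltas": [[[0,0,0.2],[0,0,0],0],[[0,0,0.2],[0,0,0],0],[[0,0,0],[0,0,0],0]]}}

```text
clock: 54.1
position: [0.4362, 0.1544, 0.2611]
tool_rot: [3.141, -0.0, 1.57]
force: [0.0, -1.0, -0.1]
grip_width: -0.0
finger_force: 0.0
```

>>> {"api": "arm_command", "payload": {"deltas": [[[0,0,0.2],[0,0,0],0],[[0,0,0.2],[0,0,0],0],[[0,0,0],[0,0,0],0]]}}

```text
clock: 54.4
position: [0.4361, 0.1544, 0.2567]
tool_rot: [-3.141, 0.0, 1.57]
force: [-0.2, 0.1, -0.5]
grip_width: 0.0
finger_force: 0.0
```

>>> {"api": "arm_command", "payload": {"deltas": [[[0,0,0.2],[0,0,0],0],[[0,0,0.2],[0,0,0],0],[[0,0,0],[0,0,0],0]]}}

```text
clock: 54.7
position: [0.4362, 0.1545, 0.2528]
tool_rot: [3.142, -0.0, 1.57]
force: [-0.6, -1.3, 3.1]
grip_width: -0.0003
finger_force: 1.4
```

>>> {"api": "arm_command", "payload": {"deltas": [[[0,0,0.2],[0,0,0],0],[[0,0,0],[0,0,0],0]]}}

```text
clock: 54.9
position: [0.4361, 0.1545, 0.2508]
tool_rot: [3.142, -0.0, 1.57]
force: [0.9, 0.4, 4.1]
grip_width: 0.0002
finger_force: 2.0
```

>>> {"api": "arm_command", "payload": {"deltas": [[[0,0,0.2],[0,0,0],0],[[0,0,0],[0,0,0],0]]}}

```text
clock: 55.1
position: [0.4362, 0.1545, 0.2493]
tool_rot: [3.141, 0.0, 1.57]
force: [-2.9, -1.7, 17.4]
grip_width: -0.0002
finger_force: 8.9
```

>>> {"api": "arm_command", "payload": {"deltas": [[[0,0,0.1],[0,0,0],0],[[0,0,0],[0,0,0],0]]}}

```text
clock: 55.3
position: [0.4362, 0.1546, 0.2489]
tool_rot: [3.14, 0.0, 1.57]
force: [-8.1, -4.0, 37.7]
grip_width: 0.0001
finger_force: 18.6
```

>>> {"api": "arm_command", "payload": {"deltas": [[[0,0,-0.5],[0,0,0],0],[[0,0,-1.5],[0,0,0],0],[[0,0,-4],[0,0,0],0],[[0,0,-4],[0,0,0],0],[[0,0,-4],[0,0,0],0],[[4,0,0],[0,0,0],0],[[4,0,0],[0,0,0],0],[[4,0,0],[0,0,0],0],[[4,0,0],[0,0,0],0],[[0,0,0],[0,0,0],0],[[0,0,0],[0,0,0],0]]}}

```text
clock: 56.4
position: [0.4359, 0.3151, 0.3874]
tool_rot: [-3.141, 0.0, 1.571]
force: [0.2, -0.6, -0.1]
grip_width: 0.0003
finger_force: 0.0
```

```bash
python3 - <<'E'
from h import *
t=snap("top","top10.png");f=snap("wrist")
a=cv2.resize(t['frame'][110:260,260:410],(400,400),interpolation=2);b=cv2.resize(f['frame'],(400,300))
c=np.zeros((400,800,3),'uint8');c[:,:400]=a;c[:300,400:]=b;cv2.imwrite('pics/fin2.png',c[:,:,::-1])
for m in bot.mark_of("bay_cover_mid",t)[:2]: print(round(m['p'],2),ray(t,m['at'],.07).round(4))
for m in bot.mark_of("knob_grip",t)[:2]: print(round(m['p'],2),ray(t,m['at'],.088).round(4))
E
```

```text
0.76 [0.6595 0.1012 0.07  ]
0.72 [0.6854 0.004  0.088 ]
0.61 [0.5042 0.0946 0.088 ]
```

View pics/fin2.png

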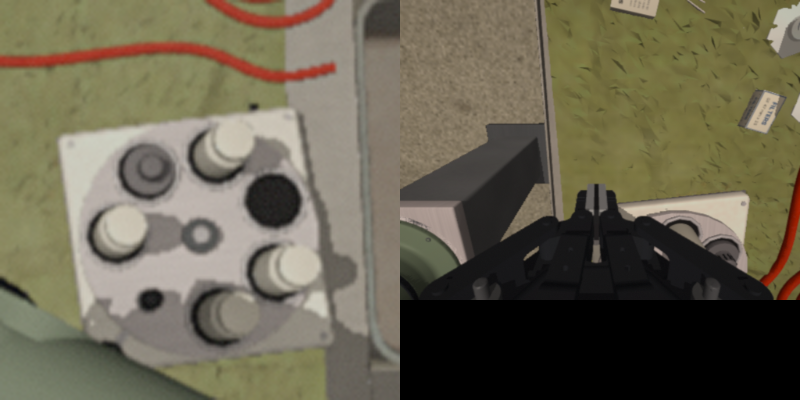

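The left crop shows the cover in bay 5, at (148,168). The four bottles stand in bays 6, 1, 2 and 4, at about (115,232), (225,315), (285,268) and (222,150). The knob is at the pointer, at (150,298). I'm handing the job in.

```bash
python3 -c "
from workcell import bot
print(bot.job_done())"
```

```text
the job is handed in; nothing more can be done
None
```

The job is handed in (no verdict returned): the drag put the bent place nearest bay 5, which now holds the grey cover stud up; the four white bottles stand in bays 1, 2, 4 and 6, the knob is back at the pointer, and the start button was pressed to its stop and released last.

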